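Gauge and sort the governor sleeves

ROBOT

A 7-joint arm with a two-finger parallel gripper is mounted at the origin on the work surface. World frame = base frame: x ahead of the robot, y to its left, z up, the work surface at z = 0. Lengths are in m, angles in rad, forces in N, time in s.
With the tool pointing down it reaches from about 0.425 to 0.925 m from the base axis. Payload 6.8 kg.
Tool frame: the origin (TCP) lies between the finger pads; the fingertips stand r.tcp_to_tips ahead of it and the grasp point (between the pads) lies 3 mm ahead of it (r.tcp_to_tips is the distance from the TCP to the fingertips, in m); z points along the fingers, y is the line along which they close (so a half turn about z gives the same grasp; the last joint's range is limited). The gripper opens to 85 mm and grips with 20 to 120 N. Pads are 22 mm wide; open, the fingers measure 114 mm over their backs; the gripper's body (76 mm by 85 mm) begins 54 mm behind the grasp point. The pads swing forward as they close: fully open they stand 13 mm farther back than shut.
Start: joints at [1.205, 0.477, 0.022, 1.555, -0.011, 1.109, -0.083], TCP at [0.172, -0.653, 0.253] pointing down, gripper open.
Joint ranges: [-2.96, 2.96], [-0.34, 2.1], [-1.41, 1.46], [0.24, 2.44], [-1.37, 4.51], [0.17, 1.92], [-2.96, 2.96]. Speed limits (rad/s): [2.39, 2.39, 3.14, 3.14, 3.14, 3.14, 3.14].

INTERFACE

Orientations are given as a rotation vector (axis times angle).
In Python, from bench import r gives the robot as it stands. The module is installed in compiled form; this text tells all that it offers.
- The arm moves only by the tool step_arm, never from a script. Its argument "moves" is a list of rows, each an object of numbers: "rx", "ry", "rz": the turn, a rotation vector about the tool's x, y, z in degrees; "dx", "dy", "dz": the shift along the tool's x, y, z in mm; "gripper": the opening, from -1 (shut) to 1 (fully open). In form: [{"rx": .., "ry": .., "rz": .., "dx": .., "dy": .., "dz": .., "gripper": ..}, ...]. A call has 1 to 20 rows; each row shifts and turns the commanded pose from where the row before left it, along the tool's axes as they then stand; what a row does not reach is not made up. A row lasts 1/8 s, in which the tool goes at most 62.5 mm and 10.7 degrees, less where a joint would pass 70% of its speed; a pose out of reach is approached as far as the arm can. A call is refused whole if a number of a shift passes 62.5 or a number of a turn 10.7, either way. A call with a gripper value outside its range is refused whole. The fingers move at their own pace and stop on an object; "grip_force" is the grip in N (left out, the last holds). Time passes only in rows, so rows that do not move let the fingers close. It gives the time, the measured TCP pose, the force, the opening and the grip force at its end, in the units of the state.
- r.get_obs(): the state, without advancing time (a new reading comes with each control period).
- r.grab_frame(name): name is "scene" or "top" or "wrist"; returns the picture (420x560x3 uint8, blue, green, red); there is no depth.
- r.camera_info(name): a dict with "mtx" (3x3 intrinsics, pixels), "D" ([k1, k2, p1, p2, k3] as OpenCV has them; the pictures are not rectified), "rvec" (rotation vector, rad) and "tvec" (3), from world to camera coordinates, as OpenCV has them. Camera axes: x right, y down, z forward; pixel columns grow to the right and rows downward; lengths in m; the calibration is good to about 2 mm. A picture is of the moment at which its call begins: read the wrist's pose just before it. camera_info takes no time and is no camera call; for the wrist camera it gives the pose at the moment of the call.
- r.hand_in(): hands the job in; it is judged then, once.
The state is a dict: "clock": time; "joints": joint angles; "qvel": joint speeds; "tau": joint torques, N m; "tcp_pos": TCP position; "orientation": TCP orientation; "contact_force": force on the tool from outside, world axes, zero at the start; "moment": the same for the moment, N m; "grip_width": finger opening in m; "gripper_force": force on a finger pad.
Only numpy, scipy, OpenCV 4.12 (cv2) and the standard library are available. Lean on these libraries where they do the work, as an engineer would, in place of code of your own. Each camera call takes 0.05 s, during which the arm holds its last target. There are 200 camera calls.

TASK

Wipe all the chips off the steel acceptance plate into the trough at its end with the scraper block, not with your fingers, and stand the scraper back on its mat. Then try every bronze sleeve from the drawer tray on the gauge pin, shortest first and longest last, sliding each along the pin as far as it will go: lay those that reach the shoulder on the wiped plate and those that stop at the step in the grey reject tray, lying on their sides. Leave the other parts in the drawer alone.

Things in the scene. Friction and masses are not known exactly. Their poses are not given: they have to be found in the camera images.
- short_p_center (a point): short bronze sleeve: square-bodied tube 60 mm long, 44 by 44 mm, lying on its side in the drawer tray, 0.2 to 0.8 kg. Point: its middle; x along the bore, ends alike. short_p and short_q look alike outside; just one is there (other None). The bore is wide (34 mm, fits the pin) or tight (26 mm, stops at the step): the name does not tell, only the gauge does
- short_q_center (a point): short bronze sleeve: square-bodied tube 60 mm long, 44 by 44 mm, lying on its side in the drawer tray, 0.2 to 0.8 kg. Point: its middle; x along the bore, ends alike. short_p and short_q look alike outside; just one is there (other None). The bore is wide (34 mm, fits the pin) or tight (26 mm, stops at the step): the name does not tell, only the gauge does
- middle_p_center (a point): middle bronze sleeve: square-bodied tube 80 mm long, 44 by 44 mm, lying on its side in the drawer tray, 0.2 to 0.8 kg. Point: its middle; x along the bore, ends alike. middle_p and middle_q look alike outside; just one is there (other None). The bore is wide (34 mm, fits the pin) or tight (26 mm, stops at the step): the name does not tell, only the gauge does
- middle_q_center (a point): middle bronze sleeve: square-bodied tube 80 mm long, 44 by 44 mm, lying on its side in the drawer tray, 0.2 to 0.8 kg. Point: its middle; x along the bore, ends alike. middle_p and middle_q look alike outside; just one is there (other None). The bore is wide (34 mm, fits the pin) or tight (26 mm, stops at the step): the name does not tell, only the gauge does
- long_p_center (a point): long bronze sleeve: square-bodied tube 100 mm long, 44 by 44 mm, lying on its side in the drawer tray, 0.2 to 0.8 kg. Point: its middle; x along the bore, ends alike. long_p and long_q look alike outside; one or neither is there (else None). The bore is wide (34 mm, fits the pin) or tight (26 mm, stops at the step): the name does not tell, only the gauge does
- long_q_center (a point): long bronze sleeve: square-bodied tube 100 mm long, 44 by 44 mm, lying on its side in the drawer tray, 0.2 to 0.8 kg. Point: its middle; x along the bore, ends alike. long_p and long_q look alike outside; one or neither is there (else None). The bore is wide (34 mm, fits the pin) or tight (26 mm, stops at the step): the name does not tell, only the gauge does
- gauge_shoulder (a point): fixed green fit gauge, level steel pin 120 mm above the bench. Point: on the pin's axis at the face of its post (the shoulder, where a fitting sleeve's end stops). The pin points along -x, towards the robot, 79 mm long; y level, z up. Post 50 mm wide, its top 23 mm above the axis; foot 90 mm wide, 18 mm high, mostly behind the shoulder
- gauge_step (a point): same gauge, point on the pin's axis 45 mm out from the shoulder. Between it and the shoulder the pin is 30 mm thick; outward it narrows as a 4 mm long cone to 22 mm, stays 22 mm to 71 mm from the shoulder, then tapers to a 12 mm tip at 79 mm. A tight sleeve stops with its end on the 4 mm cone, 45 to 49 mm short of the shoulder
- plate_top (a point): fixed acceptance plate, ground steel block, top 30 mm above the bench. Point: middle of its top face; z up. Clear top is 130 mm in x between two side lips (10 mm wide and 10 mm high) and 240 mm in y; both y ends are open. The chip trough adjoins the +y end
- trough (a point): chip trough fixed to the +y end of the plate: open tray, inside 130 mm in x and about 79 mm in y, rims 22 mm above the bench (8 mm lower than the plate top). Point: middle of its inner floor, 4 mm above the bench, 160 mm in +y from the plate's middle; same axes as the plate
- reject: fixed grey plastic reject tray, outside 150 mm (x) by 250 mm (y), 30 mm high, walls and floor 5 mm thick. Origin: middle of its underside on the bench, z up
- mat: fixed thin black rubber mat 150 (x) by 70 (y) by 4 mm, the scraper's place. Origin: middle of its underside, z up
- scraper_grip (a point): loose scraper block, 0.22 kg, standing on the mat: white blade block 118 mm (x) by 22 mm (y) by 30 mm high, on it a wooden grip 60 mm (x) by 20 mm (y) that rises from 30 to 80 mm above the blade's underside. Point: in the grip, 57 mm above the blade's underside; x along the blade, z up
- drawer: fixed low grey drawer cabinet with its zinc tray rolled out towards the robot, in which the sleeves start. Origin: centre of the tray, on the bench; tray floor 14 mm above the bench, 320 mm (x) by 420 mm (y), rims 8 mm above that floor, two dividers 9 mm high and 3 mm thick along x at y = -65 and +65 mm; the cabinet, 120 mm high, begins 170 mm in +x from the origin
- chip0: loose L-shaped steel chip, 22 by 12 mm, 14 mm high at one end and 7 mm at the other, 12 g, lying on the plate (None if absent: two to four are there). Origin: centre of its underside
- chip1: loose L-shaped steel chip, 22 by 12 mm, 14 mm high at one end and 7 mm at the other, 12 g, lying on the plate (None if absent: two to four are there). Origin: centre of its underside
- chip2: loose L-shaped steel chip, 22 by 12 mm, 14 mm high at one end and 7 mm at the other, 12 g, lying on the plate (None if absent: two to four are there). Origin: centre of its underside
- chip3: loose L-shaped steel chip, 22 by 12 mm, 14 mm high at one end and 7 mm at the other, 12 g, lying on the plate (None if absent: two to four are there). Origin: centre of its underside
- orifice: loose brass flow orifice, disc 72 mm diameter, 16 mm high, in the drawer tray; not part of the job. Origin: centre of its underside
- piston: loose ground steel piston standing upright, 52 mm diameter, 85 mm high with its stem, in the drawer tray; not part of the job. Origin: centre of its underside
- seal: loose white ceramic seal ring, 68 mm diameter, 14 mm high, in the drawer tray; not part of the job. Origin: centre of its underside
- rack: loose hardened rack gear piece, 130 by 22 by 26 mm, its length along x, in the drawer tray; not part of the job. Origin: centre of its underside
- key: loose plain steel key bar 85 by 26 by 20 mm, there only when the long sleeve is missing (else None), in the drawer tray; not part of the job. Origin: centre of its underside
There are look-alikes about, which are no part of the job. What is shaped like the part that bears long_q_center but orange or purple is not meant. Several things have the shape of the mat; the one meant has the colours described above.

How it is judged:
By the outcome, as a careful person would: the job done as asked, in the order asked, and still so for the second after the job is handed in, with the robot touching nothing.
Of short_p, short_q only 1 to 1 are there at a start; the rules pass over those that are not, and their reading is None.
Of middle_p, middle_q only 1 to 1 are there at a start; the rules pass over those that are not, and their reading is None.
Of long_p, long_q, key only 1 to 1 are there at a start; the rules pass over those that are not, and their reading is None.
Of chip0, chip1, chip2, chip3 only 2 to 4 are there at a start; the rules pass over those that are not, and their reading is None.
At some moment in a run one of short_p, short_q, middle_p, middle_q, long_p, long_q may be knocked a few centimetres aside while the robot is not near it.
It also fails if it takes over 210 s, if anything falls off the work surface, if the arm or the gripper's body presses on something with over 40 N, if the wrist force passes 120 N, or if a joint passes its speed limit or range.

## Working session

There is one attempt and no reset: what is moved stays moved. The work goes in short steps, Python scripts to look and compute and a tool call to move; the robot and the scene stay as the last step left them, time stands still between calls to the robot, and variables do not carry over. Pictures are saved under pics/ and viewed, at most 14 in all, crops included, and the job is handed in when it is done.

Besides the shell and the picture viewer there is one more tool, called after "Call:" as name(argument=value, ...), one argument or row to a line, values as JSON. step_arm: Moves the arm, as the interface text tells. Its arguments: {"type":"object","properties":{"moves":{"type":"array","items":{"type":"object","properties":{"rx":{"type":"number"},"ry":{"type":"number"},"rz":{"type":"number"},"dx":{"type":"number"},"dy":{"type":"number"},"dz":{"type":"number"},"gripper":{"type":"number"}}}},"grip_force":{"type":"number"}},"required":["moves"]}

```bash
mkdir -p pics; python3 - <<'E'
from bench import r
import cv2
o=r.get_obs(); print(o, r.tcp_to_tips)
for n in("scene","top"):
    cv2.imwrite(f"pics/{n}0.png",r.grab_frame(n)); i=r.camera_info(n); print(n,i)
E
```

```text
{'clock': 0.0, 'joints': array([ 1.20491722,  0.47778672,  0.0223149 ,  1.55648411, -0.01149078,
        1.10931845, -0.08310959]), 'qvel': array([-9.82175913e-04,  1.19110985e-03, -3.62170731e-04,  1.33683378e-03,
       -7.44950402e-05,  6.84497284e-04, -1.30675451e-03]), 'tau': array([ 1.43109742e-05, -5.96446967e+01,  1.60806444e+00, -2.81193674e+01,
        1.25107021e-02,  9.48536064e-03, -1.00487844e-05]), 'tcp_pos': array([ 0.17193225, -0.65214117,  0.2523204 ]), 'orientation': array([-3.11371052e+00, -4.03621876e-01,  5.87992042e-04]), 'contact_force': array([-0.50476266, -1.5225996 , -0.82116778]), 'moment': array([0.01782311, 0.00968457, 0.00504795]), 'gripper_force': 0.0, 'grip_width': 0.08553383984227547} 0.022
scene {'mtx': array([[486.25098396,   0.        , 284.28959554],
       [  0.        , 486.25098396, 214.41258346],
       [  0.        ,   0.        ,   1.        ]]), 'D': array([-0.0435455,  0.       ,  0.       ,  0.       ,  0.       ]), 'rvec': array([ 1.39730471,  2.40439242, -0.69778714]), 'tvec': array([ 0.24820699, -0.24984789,  1.57333691])}
top {'mtx': array([[546.78999852,   0.        , 279.2284256 ],
       [  0.        , 546.78999852, 203.59764259],
       [  0.        ,   0.        ,   1.        ]]), 'D': array([-0.19665397,  0.        ,  0.        ,  0.        ,  0.        ]), 'rvec': array([ 2.19786495, -2.17274237,  0.09241709]), 'tvec': array([-0.05441905,  0.44277989,  1.91071516])}
```

View pics/scene0.png

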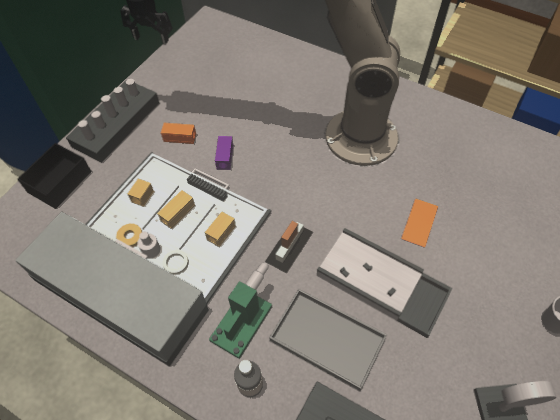

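```bash
python3 - <<'E'
import cv2
im=cv2.imread("pics/top0.png"); cv2.imwrite("pics/top0b.png",cv2.resize(im,(800,600),interpolation=cv2.INTER_CUBIC))
E
```

```text
(no output)
```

View pics/top0b.png

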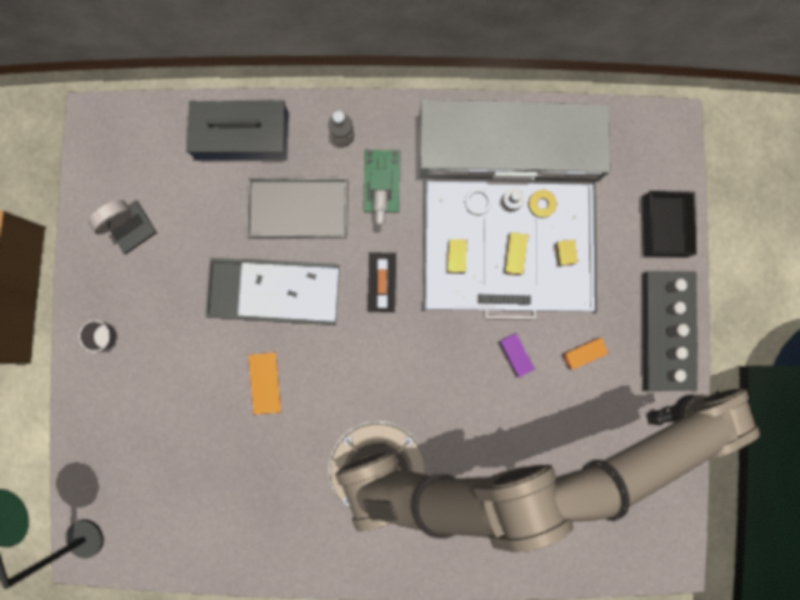

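The scene picture shows three chips on the plate (345,271; 367,267; 391,292), the scraper on the black mat, and three bronze sleeves in the tray. In the enlarged top view they are middle (457,255), long (517,253) and short (567,252). The gauge pin tip is at about (379,225).

```bash
cat > h.py <<'E'
import numpy as np, cv2
from bench import r
from scipy.spatial.transform import Rotation as R
def ray(n,uv,ci=None):
    i=ci or r.camera_info(n); M=cv2.Rodrigues(i["rvec"])[0]
    p=cv2.undistortPoints(np.array(uv,float).reshape(-1,1,2),i["mtx"],i["D"]).reshape(-1,2)
    d=np.c_[p,np.ones(len(p))]@M; return -M.T@i["tvec"],d
def at(n,uv,z,ci=None):
    c,d=ray(n,uv,ci); return c+d*((z-c[2])/d[:,2])[:,None]
def proj(n,P,ci=None):
    i=ci or r.camera_info(n); return cv2.projectPoints(np.array(P,float).reshape(-1,1,3),i["rvec"],i["tvec"],i["mtx"],i["D"])[0].reshape(-1,2)
def blobs(mask,amin=40):
    cs,_=cv2.findContours(mask.astype(np.uint8),cv2.RETR_EXTERNAL,cv2.CHAIN_APPROX_NONE)
    return [c for c in cs if cv2.contourArea(c)>=amin]
E
python3 - <<'E'
from h import *
np.set_printoptions(precision=4,suppress=True)
im=cv2.imread("pics/top0.png"); hsv=cv2.cvtColor(im,cv2.COLOR_BGR2HSV)
H,S,V=cv2.split(hsv)
def rep(name,m,z,amin=40):
    for c in blobs(m,amin):
        (ctr,wh,a)=cv2.minAreaRect(c); b=at("top",cv2.boxPoints((ctr,wh,a)),z)[:,:2]
        e1,e2=b[1]-b[0],b[2]-b[1]
        if np.linalg.norm(e1)<np.linalg.norm(e2): e1,e2=e2,e1
        print(name,np.round(ctr,1),b.mean(0),"L",np.linalg.norm(e1),np.linalg.norm(e2),"ang",np.degrees(np.arctan2(e1[1],e1[0])))
rep("yellow",(H>18)&(H<35)&(S>100)&(V>120),.055)
rep("green",(H>50)&(H<85)&(S>60),.02)
rep("orange",(H<17)&(S>120),.08,30)
w=(V>195)&(S<40); rep("white",w,.03,60)
print(at("top",np.array([[379,228],[248,180],[347,180],[347,238],[248,238]])/1.42857,.03)[:,:2])
print("mat",at("top",np.array([[368,253],[396,253],[395,311],[367,311]])/1.42857,.004)[:,:2])
print("tip",at("top",np.array([[378.5,228],[380,190]])/1.42857,.12)[:,:2])
E
```

```text
yellow [396.  176.5] [ 0.5407 -0.4579] L 0.05314270815663126 0.04305381902661759 ang 179.37241065222625
yellow [319.5 178.5] [ 0.5297 -0.1881] L 0.07358703049799978 0.038422154989120605 ang -179.81652050548388
yellow [360.6 177.3] [ 0.5359 -0.3323] L 0.09530734406811216 0.04069980626252019 ang -7.2456999585332245
yellow [379.5 142. ] [ 0.6625 -0.4002] L 0.06098603781859822 0.05748161690713547 ang -88.7157040389117
green [  9. 362.] [-0.1576  0.9457] L 0.1440681691905627 0.0755319673498828 ang 178.44618010851008
green [538.5 337.5] [-0.049  -1.0229] L 0.6264550185731906 0.1698169317762914 ang -177.4899056363762
green [266.5 126.5] [ 0.7195 -0.0007] L 0.1498524272377189 0.07547540415823244 ang -179.32706051097026
orange [409.3 247.3] [ 0.2932 -0.4982] L 0.10248795469756612 0.04322211369345042 ang -66.33322073626246
orange [266.5 197. ] [ 0.4606 -0.0052] L 0.0479919216719355 0.01709098251862461 ang -179.27022403832532
orange [ 14. 200.] [0.4418 0.9047] L 0.3778036107383364 0.11366449335657242 ang 3.139930635373837
orange [495.1  50.8] [ 1.0165 -0.8492] L 0.5147067487413862 0.017415740778041294 ang -90.15733780786022
orange [48.  45.8] [1.0151 0.8188] L 0.38918268860739874 0.017009211893721822 ang -89.70158803222975
white [ 70.5 235. ] [0.3205 0.6985] L 0.04302408693313848 0.026742737973757317 ang -178.21583996811606
white [201.6 203.8] [0.4387 0.2242] L 0.23753556204950452 0.12774632701380054 ang -93.06113793287709
white [ 71.8 148.3] [0.6352 0.7079] L 0.052433904419184475 0.02903089351210033 ang -59.5947911881173
white [357.  172.5] [ 0.5578 -0.3257] L 0.41952820543269664 0.32134030340303243 ang -88.7941573800974
[[0.5975 0.0017]
 [0.7164 0.3318]
 [0.7177 0.0831]
 [0.5717 0.0803]
 [0.5696 0.3268]]
mat [[ 0.5383  0.0288]
 [ 0.5391 -0.0411]
 [ 0.3942 -0.0403]
 [ 0.3934  0.0292]]
tip [[ 0.5832  0.001 ]
 [ 0.6744 -0.0012]]
```

Call:
step_arm(
  moves=[
    {"rz": 7.4},
    {"rz": 7.4},
    {"dx": 32, "dy": -39, "dz": -5},
    {"dx": 32, "dy": -39, "dz": -5},
    {"dx": 32, "dy": -39, "dz": -5},
    {"dx": 32, "dy": -39, "dz": -5},
    {"dx": 32, "dy": -39, "dz": -5},
    {"dx": 32, "dy": -39, "dz": -5},
    {"dx": 32, "dy": -39, "dz": -5},
    {"dx": 32, "dy": -39, "dz": -5},
    {"dx": 32, "dy": -39, "dz": -5},
    {"dy": -49},
    {"dy": -49},
    {"dy": -49},
    {"dy": -49},
    {"dy": -49},
    {"dy": -49},
    {},
  ],
)

```text
invalid input at $.moves[0]: expected keys rx, ry, rz, dx, dy, dz, gripper
```

```bash
cat >> h.py <<'E'
np.set_printoptions(precision=4,suppress=True)
def st():
    o=r.get_obs(); Q=R.from_rotvec(o["orientation"]); x=Q.apply([1,0,0]); z=Q.apply([0,0,1])
    print("t",round(o["clock"],2),"tcp",o["tcp_pos"],"yaw",round(np.degrees(np.arctan2(x[1],x[0])),2),"z",z,"F",o["contact_force"],"w",round(o["grip_width"],4),"gf",round(o["gripper_force"],1),"j",np.round(o["joints"],2)); return o
def snap(name,f):
    ci=r.camera_info(name); im=r.grab_frame(name); cv2.imwrite(f,im); return im,ci
E
python3 - <<'E'
from h import *
st(); im,ci=snap("wrist","pics/w1.png"); print(ci)
E
```

```text
t 0.1 tcp [ 0.172  -0.6522  0.2524] yaw 14.77 z [-0.0005  0.0016 -1.    ] F [ 0.8865 -0.2525  0.1112] w 0.0855 gf 0.0 j [ 1.2   0.48  0.02  1.56 -0.01  1.11 -0.08]
{'mtx': array([[320.6586,   0.    , 282.5735],
       [  0.    , 320.6586, 206.2993],
       [  0.    ,   0.    ,   1.    ]]), 'D': array([-0.0402,  0.    ,  0.    ,  0.    ,  0.    ]), 'rvec': array([-2.2706,  1.7497,  0.2931]), 'tvec': array([-0.6739, -0.0417,  0.3805])}
```

View pics/w1.png

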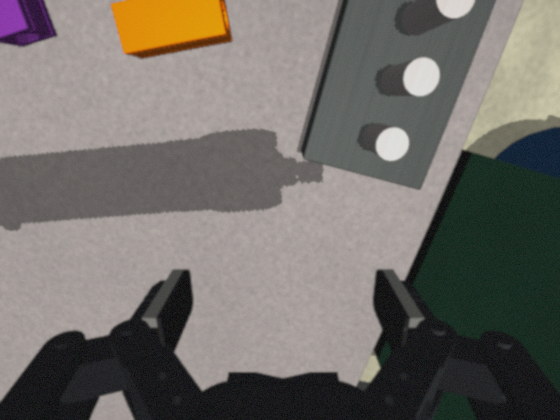

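The moves were refused because every row needs all its keys. The picture shows only the bench near the start, with the purple and orange look-alikes at the top. The wrist camera looks ahead along tool x.

Call:
step_arm(
  moves=[
    {"rx": 0, "ry": 0, "rz": 7.4, "dx": 0, "dy": 0, "dz": 0, "gripper": 1},
    {"rx": 0, "ry": 0, "rz": 7.4, "dx": 0, "dy": 0, "dz": 0, "gripper": 1},
    {"rx": 0, "ry": 0, "rz": 0, "dx": 32, "dy": -39, "dz": -5, "gripper": 1},
    {"rx": 0, "ry": 0, "rz": 0, "dx": 32, "dy": -39, "dz": -5, "gripper": 1},
    {"rx": 0, "ry": 0, "rz": 0, "dx": 32, "dy": -39, "dz": -5, "gripper": 1},
    {"rx": 0, "ry": 0, "rz": 0, "dx": 32, "dy": -39, "dz": -5, "gripper": 1},
    {"rx": 0, "ry": 0, "rz": 0, "dx": 32, "dy": -39, "dz": -5, "gripper": 1},
    {"rx": 0, "ry": 0, "rz": 0, "dx": 32, "dy": -39, "dz": -5, "gripper": 1},
    {"rx": 0, "ry": 0, "rz": 0, "dx": 32, "dy": -39, "dz": -5, "gripper": 1},
    {"rx": 0, "ry": 0, "rz": 0, "dx": 32, "dy": -39, "dz": -5, "gripper": 1},
    {"rx": 0, "ry": 0, "rz": 0, "dx": 32, "dy": -39, "dz": -5, "gripper": 1},
    {"rx": 0, "ry": 0, "rz": 0, "dx": 0, "dy": -49, "dz": 0, "gripper": 1},
    {"rx": 0, "ry": 0, "rz": 0, "dx": 0, "dy": -49, "dz": 0, "gripper": 1},
    {"rx": 0, "ry": 0, "rz": 0, "dx": 0, "dy": -49, "dz": 0, "gripper": 1},
    {"rx": 0, "ry": 0, "rz": 0, "dx": 0, "dy": -49, "dz": 0, "gripper": 1},
    {"rx": 0, "ry": 0, "rz": 0, "dx": 0, "dy": -49, "dz": 0, "gripper": 1},
    {"rx": 0, "ry": 0, "rz": 0, "dx": 0, "dy": -49, "dz": 0, "gripper": 1},
    {"rx": 0, "ry": 0, "rz": 0, "dx": 0, "dy": 0, "dz": 0, "gripper": 1},
  ],
)

```text
clock: 2.4
tcp_pos: [0.4602, -0.0039, 0.2984]
orientation: [-3.141, -0.01, -0.0]
contact_force: [0.4, -0.6, 0.5]
grip_width: 0.0856
gripper_force: 0.0
```

```bash
python3 - <<'E'
from h import *
st(); im,ci=snap("wrist","pics/w2.png"); print(ci)
E
```

```text
t 2.4 tcp [ 0.4602 -0.0039  0.2984] yaw 0.38 z [ 0.0003  0.001  -1.    ] F [ 0.415  -0.6142  0.4982] w 0.0856 gf 0.0 j [ 0.21  0.1  -0.36  1.97  0.04  1.08 -1.73]
{'mtx': array([[320.6586,   0.    , 282.5735],
       [  0.    , 320.6586, 206.2993],
       [  0.    ,   0.    ,   1.    ]]), 'D': array([-0.0402,  0.    ,  0.    ,  0.    ,  0.    ]), 'rvec': array([-2.0494,  2.0363,  0.3395]), 'tvec': array([-0.0063,  0.379 ,  0.572 ])}
```

View pics/w2.png

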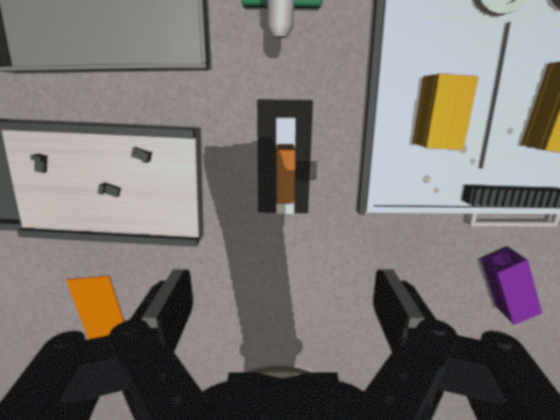

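The picture shows the scraper on its mat, grip at (286,175), the three chips on the plate at (40,163), (142,154) and (109,189), and the pin tip near (281,30).

```bash
python3 - <<'E'
from h import *
im=cv2.imread("pics/w2.png"); ci=r.camera_info("wrist"); H,S,V=cv2.split(cv2.cvtColor(im,cv2.COLOR_BGR2HSV))
m=(H<16)&(S>110)&(V>60); m[:, :200]=0; m[:,350:]=0; m[230:]=0
for c in blobs(m):
    b=cv2.boundingRect(c); print("grip",b,cv2.minAreaRect(c)); x,y,w,h=b
    # brightest = top face
    mm=m[y:y+h,x:x+w]; print(np.median(V[y:y+h,x:x+w],axis=0))
print("grip top corners",at("wrist",[[278,150],[294.5,150],[278,203],[294.5,203]],.084,ci)[:,:2])
print("blade top x ends",at("wrist",[[286,118],[286,213]],.034,ci)[:,:2])
print("mat",at("wrist",[[258,100],[312,100],[308,213],[258,212]],.004,ci)[:,:2])
print("plate corners (-y end inner)",at("wrist",[[200,137],[200,236],[19,131],[19,229]],.03,ci)[:,:2])
print("chips",at("wrist",[[40,163],[142,154],[109,189]],.036,ci)[:,:2])
print("tip",at("wrist",[[281,36]],.114,ci))
print("reject corners",at("wrist",[[207,66],[-1,68]],.03,ci))
print("sleeve mid edges",at("wrist",[[432,73],[477,76],[467,150],[424,146]],.058,ci)[:,:2])
E
```

```text
grip (276, 146, 20, 57) ((285.5, 174.0), (56.0, 19.0), 90.0)
[ 70.  91. 103. 106. 107. 109. 111. 110. 111. 111. 111. 112. 112. 114.
 114. 113. 112. 104.  86.  63.]
grip top corners [[ 0.4913 -0.0014]
 [ 0.4913 -0.0186]
 [ 0.4332 -0.0013]
 [ 0.4332 -0.0194]]
blade top x ends [[ 0.5206 -0.0101]
 [ 0.4032 -0.0108]]
mat [[ 0.5403  0.0242]
 [ 0.5405 -0.0423]
 [ 0.3923 -0.0414]
 [ 0.3936  0.0273]]
plate corners (-y end inner) [[0.4982 0.0927]
 [0.3689 0.103 ]
 [0.507  0.3155]
 [0.3774 0.3498]]
chips [[0.4685 0.2931]
 [0.479  0.163 ]
 [0.4352 0.2111]]
tip [[ 0.5939 -0.0045  0.114 ]]
reject corners [[0.5772 0.079  0.03  ]
 [0.5792 0.3225 0.03  ]]
sleeve mid edges [[ 0.5695 -0.1636]
 [ 0.5675 -0.2128]
 [ 0.4887 -0.2158]
 [ 0.4926 -0.1654]]
```

Call:
step_arm(
  moves=[
    {"rx": 0, "ry": 0, "rz": 0.4, "dx": 2, "dy": 4, "dz": 50, "gripper": 1},
    {"rx": 0, "ry": 0, "rz": 0, "dx": 0, "dy": 0, "dz": 50, "gripper": 1},
    {"rx": 0, "ry": 0, "rz": 0, "dx": 0, "dy": 0, "dz": 50, "gripper": 1},
    {"rx": 0, "ry": 0, "rz": 0, "dx": 0, "dy": 0, "dz": 50, "gripper": 1},
    {"rx": 0, "ry": 0, "rz": 0, "dx": 0, "dy": 0, "dz": 34, "gripper": 1},
    {"rx": 0, "ry": 0, "rz": 0, "dx": 0, "dy": 0, "dz": 0, "gripper": 1},
    {"rx": 0, "ry": 0, "rz": 0, "dx": 0, "dy": 0, "dz": 0, "gripper": -1},
    {"rx": 0, "ry": 0, "rz": 0, "dx": 0, "dy": 0, "dz": 0, "gripper": -1},
    {"rx": 0, "ry": 0, "rz": 0, "dx": 0, "dy": 0, "dz": 0, "gripper": -1},
    {"rx": 0, "ry": 0, "rz": 0, "dx": 0, "dy": 0, "dz": 0, "gripper": -1},
    {"rx": 0, "ry": 0, "rz": 0, "dx": 0, "dy": 0, "dz": 0, "gripper": -1},
    {"rx": 0, "ry": 0, "rz": 0, "dx": 0, "dy": 0, "dz": 0, "gripper": -1},
  ],
  grip_force=50,
)

```text
clock: 3.95
tcp_pos: [0.4631, -0.012, 0.0652]
orientation: [3.141, -0.012, 0.002]
contact_force: [-1.3, -0.4, 8.1]
grip_width: 0.0194
gripper_force: 50.2
```

```bash
python3 - <<'E'
from h import *
st()
E
```

```text
t 3.95 tcp [ 0.4631 -0.012   0.0652] yaw -0.44 z [ 0.0015 -0.0003 -1.    ] F [-1.2824 -0.4269  8.1434] w 0.0194 gf 50.2 j [ 0.14  0.44 -0.29  2.18  0.24  0.55 -1.91]
```

Call:
step_arm(
  moves=[
    {"rx": 0, "ry": 0, "rz": 0, "dx": 0, "dy": 0, "dz": -20, "gripper": -1},
    {"rx": 0, "ry": 0, "rz": 0, "dx": 0, "dy": 0, "dz": -30, "gripper": -1},
    {"rx": 0, "ry": 0, "rz": 0, "dx": 0, "dy": 0, "dz": -30, "gripper": -1},
    {"rx": 0, "ry": 0, "rz": 2.7, "dx": 0, "dy": 0, "dz": 0, "gripper": -1},
    {"rx": 0, "ry": 0, "rz": 0, "dx": 0, "dy": 0, "dz": 0, "gripper": -1},
  ],
)

```text
clock: 4.58
tcp_pos: [0.4621, -0.012, 0.1444]
orientation: [3.14, -0.085, -0.0]
contact_force: [-0.1, -0.1, -1.8]
grip_width: 0.0195
gripper_force: 49.3
```

```bash
python3 - <<'E'
from h import *
st()
E
```

```text
t 4.58 tcp [ 0.4621 -0.012   0.1444] yaw -3.11 z [-0.0001 -0.0003 -1.    ] F [-0.099  -0.0679 -1.8024] w 0.0195 gf 49.3 j [ 0.18  0.3  -0.34  2.13  0.15  0.73 -1.88]
```

Call:
step_arm(
  moves=[
    {"rx": 0, "ry": 0, "rz": 0, "dx": -12, "dy": -42, "dz": 0, "gripper": -1},
    {"rx": 0, "ry": 0, "rz": 0, "dx": -12, "dy": -42, "dz": 0, "gripper": -1},
    {"rx": 0, "ry": 0, "rz": 0, "dx": -12, "dy": -43, "dz": 0, "gripper": -1},
    {"rx": 0, "ry": 0, "rz": 0, "dx": 0, "dy": 0, "dz": 0, "gripper": -1},
    {"rx": 0, "ry": 0, "rz": 0, "dx": 0, "dy": 0, "dz": 25, "gripper": -1},
    {"rx": 0, "ry": 0, "rz": 0, "dx": 0, "dy": 0, "dz": 15, "gripper": -1},
    {"rx": 0, "ry": 0, "rz": 0, "dx": 0, "dy": 0, "dz": 0, "gripper": -1},
  ],
)

```text
clock: 5.45
tcp_pos: [0.4324, 0.1159, 0.1031]
orientation: [3.139, -0.086, -0.005]
contact_force: [0.5, 0.2, -1.5]
grip_width: 0.0196
gripper_force: 49.5
```

```bash
python3 - <<'E'
from h import *
st(); im,ci=snap("wrist","pics/w3.png")
E
```

```text
t 5.45 tcp [0.4324 0.1159 0.1031] yaw -3.15 z [-0.0033 -0.0012 -1.    ] F [ 0.5081  0.1567 -1.5096] w 0.0196 gf 49.5 j [-0.08  0.36 -0.38  2.19  0.22  0.63 -2.24]
```

View pics/w3.png

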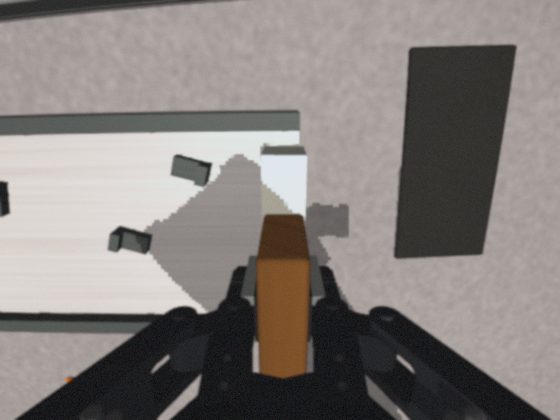

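The blade is over the −y end of the plate with its far end at row 147, the upper lip's inner edge is at about row 133, and the first chip at (190,170) lies clear ahead of it.

```bash
python3 - <<'E'
from h import *
ci=r.camera_info("wrist"); z0=.1031-.060
print("blade far end top edge",at("wrist",[[262,150],[306,150]],z0+.03,ci))
print("lip top inner/outer edge & end", at("wrist",[[20,134],[280,131],[299,112],[0,117]],.04,ci))
print("lip base?",at("wrist",[[280,133],[20,136],[298,133]],.03,ci))
print("lower lip",at("wrist",[[20,312],[150,312]],.04,ci), at("wrist",[[20,312],[150,312]],.03,ci))
E
```

```text
blade far end top edge [[0.4934 0.1228 0.0731]
 [0.4922 0.1022 0.0731]]
lip top inner/outer edge & end [[0.5062 0.2646 0.04  ]
 [0.4983 0.1143 0.04  ]
 [0.5081 0.1032 0.04  ]
 [0.5165 0.2737 0.04  ]]
lip base? [[0.4962 0.1145 0.03  ]
 [0.5045 0.2733 0.03  ]
 [0.4956 0.1038 0.03  ]]
lower lip [[0.3847 0.3059 0.04  ]
 [0.3814 0.2113 0.04  ]] [[0.3775 0.3164 0.03  ]
 [0.374  0.2167 0.03  ]]
```

Call:
step_arm(
  moves=[
    {"rx": 0, "ry": 0, "rz": 0, "dx": -1, "dy": 0, "dz": 10, "gripper": -1},
    {"rx": 0, "ry": 0, "rz": 0, "dx": 0, "dy": 0, "dz": 3, "gripper": -1},
    {"rx": 0, "ry": 0, "rz": 0, "dx": 0, "dy": 0, "dz": 0, "gripper": -1},
  ],
)

```text
clock: 5.88
tcp_pos: [0.4326, 0.117, 0.0914]
orientation: [3.14, -0.086, 0.001]
contact_force: [0.2, -0.3, -2.2]
grip_width: 0.0193
gripper_force: 49.7
```

Call:
step_arm(
  moves=[
    {"rx": 0, "ry": 0, "rz": 0, "dx": 0, "dy": 0, "dz": 2, "gripper": -1},
    {"rx": 0, "ry": 0, "rz": 0, "dx": 0, "dy": 0, "dz": 0, "gripper": -1},
    {"rx": 0, "ry": 0, "rz": 0, "dx": 0, "dy": 0, "dz": 0, "gripper": -1},
  ],
)

```text
clock: 6.25
tcp_pos: [0.4326, 0.1171, 0.0911]
orientation: [3.14, -0.086, 0.002]
contact_force: [-9.1, -2.4, 26.0]
grip_width: 0.0195
gripper_force: 53.4
```

Call:
step_arm(
  moves=[
    {"rx": 0, "ry": 0, "rz": 0, "dx": 0, "dy": 0, "dz": -1.2, "gripper": -1},
    {"rx": 0, "ry": 0, "rz": 0, "dx": 0, "dy": -15, "dz": 0, "gripper": -1},
    {"rx": 0, "ry": 0, "rz": 0, "dx": 0, "dy": -15, "dz": 0, "gripper": -1},
    {"rx": 0, "ry": 0, "rz": 0, "dx": 0, "dy": -15, "dz": 0, "gripper": -1},
    {"rx": 0, "ry": 0, "rz": 0, "dx": 0, "dy": -15, "dz": 0, "gripper": -1},
    {"rx": 0, "ry": 0, "rz": 0, "dx": 0, "dy": 0, "dz": 0, "gripper": -1},
  ],
)

```text
clock: 7.0
tcp_pos: [0.4367, 0.1785, 0.0912]
orientation: [-3.139, 0.084, -0.004]
contact_force: [0.5, 1.5, 4.7]
grip_width: 0.0199
gripper_force: 50.6
```

Call:
step_arm(
  moves=[
    {"rx": 0, "ry": 0, "rz": 0, "dx": 0, "dy": -16, "dz": 0, "gripper": -1},
    {"rx": 0, "ry": 0, "rz": 0, "dx": 0, "dy": -16, "dz": 0, "gripper": -1},
    {"rx": 0, "ry": 0, "rz": 0, "dx": 0, "dy": -16, "dz": 0, "gripper": -1},
    {"rx": 0, "ry": 0, "rz": 0, "dx": 0, "dy": -16, "dz": 0, "gripper": -1},
    {"rx": 0, "ry": 0, "rz": 0, "dx": 0, "dy": -16, "dz": 0, "gripper": -1},
    {"rx": 0, "ry": 0, "rz": 0, "dx": 0, "dy": -16, "dz": 0, "gripper": -1},
    {"rx": 0, "ry": 0, "rz": 0, "dx": 0, "dy": -16, "dz": 0, "gripper": -1},
    {"rx": 0, "ry": 0, "rz": 0, "dx": 0, "dy": 0, "dz": 0, "gripper": -1},
  ],
)

```text
clock: 8.0
tcp_pos: [0.4428, 0.289, 0.0912]
orientation: [-3.14, 0.086, -0.003]
contact_force: [0.8, -0.9, 7.9]
grip_width: 0.0196
gripper_force: 51.0
```

```bash
python3 - <<'E'
from h import *
st()
E
```

```text
t 8.0 tcp [0.4428 0.289  0.0912] yaw -3.15 z [ 0.0017  0.0003 -1.    ] F [ 0.7929 -0.9128  7.9394] w 0.0196 gf 51.0 j [-0.4   0.48 -0.37  2.02  0.27  0.69 -2.57]
```

Call:
step_arm(
  moves=[
    {"rx": 0, "ry": 0, "rz": 0, "dx": 0, "dy": -17, "dz": 0, "gripper": -1},
    {"rx": 0, "ry": 0, "rz": 0, "dx": 0, "dy": -17, "dz": 0, "gripper": -1},
    {"rx": 0, "ry": 0, "rz": 0, "dx": 0, "dy": -17, "dz": 0, "gripper": -1},
    {"rx": 0, "ry": 0, "rz": 0, "dx": 0, "dy": -17, "dz": 0, "gripper": -1},
    {"rx": 0, "ry": 0, "rz": 0, "dx": 0, "dy": -17, "dz": 0, "gripper": -1},
    {"rx": 0, "ry": 0, "rz": 0, "dx": 0, "dy": 0, "dz": 0, "gripper": -1},
    {"rx": 0, "ry": 0, "rz": 0, "dx": 0, "dy": 0, "dz": -30, "gripper": -1},
    {"rx": 0, "ry": 0, "rz": 0, "dx": 0, "dy": 0, "dz": -50, "gripper": -1},
    {"rx": 0, "ry": 0, "rz": 0, "dx": 0, "dy": 50, "dz": -50, "gripper": -1},
    {"rx": 0, "ry": 0, "rz": 0, "dx": 0, "dy": 50, "dz": 0, "gripper": -1},
    {"rx": 0, "ry": 0, "rz": 0, "dx": 0, "dy": 50, "dz": 0, "gripper": -1},
    {"rx": 0, "ry": 0, "rz": 0, "dx": 0, "dy": 0, "dz": 0, "gripper": -1},
  ],
)

```text
clock: 9.5
tcp_pos: [0.4381, 0.2241, 0.2138]
orientation: [3.136, -0.096, -0.002]
contact_force: [0.7, 1.0, -1.3]
grip_width: 0.0196
gripper_force: 50.0
```

```bash
python3 - <<'E'
from h import *
st(); snap("wrist","pics/w4.png"); a,_=snap("scene","pics/s4.png")
cv2.imwrite("pics/s4c.png",cv2.resize(a[200:360,280:470],(760,640))[:600])
E
```

```text
t 9.5 tcp [0.4381 0.2241 0.2138] yaw -3.51 z [-0.0016 -0.0039 -1.    ] F [ 0.6916  0.9764 -1.3336] w 0.0196 gf 50.0 j [-0.26  0.25 -0.4   2.    0.13  0.91 -2.35]
```

View pics/w4.png

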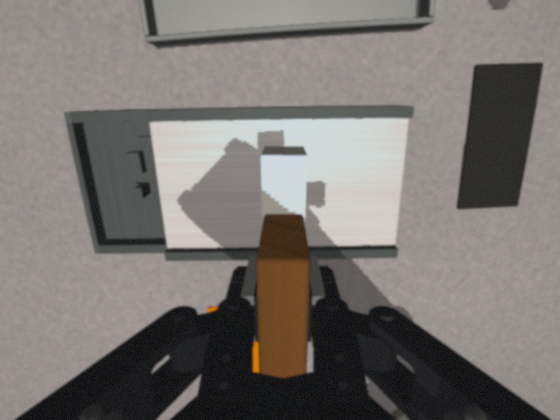

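Wiped: the bare plate shows no chips, and all three lie in the trough at about (145,142), (140,160) and (142,188). The mat is at right, corners (475,65) to (519,207).

```bash
python3 - <<'E'
from h import *
ci=r.camera_info("wrist")
m=at("wrist",[[475,65],[541,64],[519,207],[459,209]],.004,ci)[:,:2]; print(m,m.mean(0))
p=at("wrist",[[152,122],[408,119],[397,247],[168,248]],.03,ci)[:,:2]; print("plate",p,p.mean(0))
j=at("wrist",[[151,38],[432,20]],.03,ci)[:,:2]; print("reject near corners",j)
E
```

```text
[[ 0.5423  0.0369]
 [ 0.5412 -0.0297]
 [ 0.393  -0.0328]
 [ 0.3945  0.0359]] [0.4678 0.0026]
plate [[0.5071 0.3465]
 [0.4964 0.1094]
 [0.3654 0.1121]
 [0.378  0.3536]] [0.4367 0.2304]
reject near corners [[0.5775 0.3349]
 [0.5783 0.0933]]
```

Call:
step_arm(
  moves=[
    {"rx": 0, "ry": 0, "rz": -2.7, "dx": 0, "dy": 0, "dz": 0, "gripper": -1},
    {"rx": 0, "ry": 0, "rz": 0, "dx": 5, "dy": 47, "dz": 0, "gripper": -1},
    {"rx": 0, "ry": 0, "rz": 0, "dx": 5, "dy": 47, "dz": 0, "gripper": -1},
    {"rx": 0, "ry": 0, "rz": 0, "dx": 5, "dy": 47, "dz": 0, "gripper": -1},
    {"rx": 0, "ry": 0, "rz": 0, "dx": 5, "dy": 47, "dz": 0, "gripper": -1},
    {"rx": 0, "ry": 0, "rz": 0, "dx": 5, "dy": 47, "dz": 0, "gripper": -1},
    {"rx": 0, "ry": 0, "rz": 0, "dx": 0, "dy": 0, "dz": 50, "gripper": -1},
    {"rx": 0, "ry": 0, "rz": 0, "dx": 0, "dy": 0, "dz": 50, "gripper": -1},
    {"rx": 0, "ry": 0, "rz": 0, "dx": 0, "dy": 0, "dz": 30, "gripper": -1},
    {"rx": 0, "ry": 0, "rz": 0, "dx": 0, "dy": 0, "dz": 0, "gripper": -1},
    {"rx": 0, "ry": 0, "rz": 0, "dx": 0, "dy": 0, "dz": 0, "gripper": -1},
  ],
)

```text
clock: 10.98
tcp_pos: [0.4629, -0.0047, 0.0856]
orientation: [-3.141, 0.01, -0.002]
contact_force: [0.3, 0.3, -1.2]
grip_width: 0.0194
gripper_force: 49.9
```

```bash
python3 - <<'E'
from h import *
st(); im,ci=snap("wrist","pics/w5.png")
V=cv2.cvtColor(im,cv2.COLOR_BGR2HSV)[...,2]
for row in (40,80,110): 
  print(row,[int(v) for v in V[row,180:400:6]])
E
```

```text
t 10.97 tcp [ 0.4629 -0.0047  0.0856] yaw -0.36 z [ 0.0014  0.0005 -1.    ] F [ 0.258   0.2523 -1.2303] w 0.0194 gf 49.9 j [ 0.07  0.4  -0.24  2.17  0.16  0.59 -1.86]
40 [175, 176, 176, 172, 175, 176, 174, 165, 173, 177, 176, 181, 177, 171, 170, 172, 175, 169, 168, 174, 174, 172, 176, 182, 173, 174, 175, 169, 176, 175, 167, 171, 175, 170, 175, 169, 170]
80 [174, 174, 175, 178, 178, 177, 179, 169, 178, 175, 180, 184, 174, 178, 177, 177, 175, 174, 182, 177, 173, 173, 174, 179, 176, 169, 179, 176, 174, 171, 174, 170, 170, 175, 170, 177, 180]
110 [174, 176, 177, 176, 173, 178, 174, 175, 52, 52, 57, 50, 55, 55, 53, 57, 54, 56, 57, 53, 48, 56, 54, 56, 53, 54, 53, 177, 182, 170, 169, 174, 176, 173, 175, 175, 175]
```

Call:
step_arm(
  moves=[
    {"rx": 0, "ry": 0, "rz": 0, "dx": 0, "dy": 0, "dz": 12, "gripper": -1},
    {"rx": 0, "ry": 0, "rz": 0, "dx": 0, "dy": 0, "dz": 6, "gripper": -1},
    {"rx": 0, "ry": 0, "rz": 0, "dx": 0, "dy": 0, "dz": 1.5, "gripper": -1},
    {"rx": 0, "ry": 0, "rz": 0, "dx": 0, "dy": 0, "dz": 0, "gripper": -1},
  ],
)

```text
clock: 11.52
tcp_pos: [0.4615, -0.0057, 0.0653]
orientation: [3.141, -0.012, -0.001]
contact_force: [-2.0, -0.7, 1.0]
grip_width: 0.0198
gripper_force: 50.5
```

Call:
step_arm(
  moves=[
    {"rx": 0, "ry": 0, "rz": 0, "dx": 0, "dy": 0, "dz": 0, "gripper": 1},
    {"rx": 0, "ry": 0, "rz": 0, "dx": 0, "dy": 0, "dz": 0, "gripper": 1},
    {"rx": 0, "ry": 0, "rz": 0, "dx": 0, "dy": 0, "dz": 0, "gripper": 1},
    {"rx": 0, "ry": 0, "rz": 0, "dx": 0, "dy": 0, "dz": 0, "gripper": 1},
    {"rx": 0, "ry": 0, "rz": 0, "dx": 0, "dy": 0, "dz": -20, "gripper": 1},
    {"rx": 0, "ry": 0, "rz": 0, "dx": 0, "dy": 0, "dz": -40, "gripper": 1},
    {"rx": 0, "ry": 0, "rz": 0, "dx": 0, "dy": 0, "dz": -50, "gripper": 1},
    {"rx": 0, "ry": 0, "rz": 0, "dx": 0, "dy": 0, "dz": -50, "gripper": 1},
    {"rx": 0, "ry": 0, "rz": 0, "dx": 0, "dy": 0, "dz": -50, "gripper": 1},
    {"rx": 0, "ry": 0, "rz": 0, "dx": 40, "dy": 0, "dz": -20, "gripper": 1},
    {"rx": 0, "ry": 0, "rz": 0, "dx": 40, "dy": 0, "dz": 0, "gripper": 1},
    {"rx": 0, "ry": 0, "rz": 0, "dx": 30, "dy": 0, "dz": 0, "gripper": 1},
    {"rx": 0, "ry": 0, "rz": 0, "dx": 0, "dy": 0, "dz": 0, "gripper": 1},
    {"rx": 0, "ry": 0, "rz": 0, "dx": 0, "dy": 0, "dz": 0, "gripper": 1},
    {"rx": 0, "ry": 0, "rz": 0, "dx": 0, "dy": 0, "dz": 0, "gripper": 1},
    {"rx": 0, "ry": 0, "rz": 0, "dx": 0, "dy": 0, "dz": 0, "gripper": 1},
  ],
)

```text
clock: 13.52
tcp_pos: [0.5713, -0.0064, 0.2954]
orientation: [3.141, -0.012, 0.0]
contact_force: [0.2, 0.1, 0.7]
grip_width: 0.0852
gripper_force: 0.0
```

```bash
python3 - <<'E'
from h import *
st(); im,ci=snap("wrist","pics/w6.png"); np.save("ci6.npy",ci,allow_pickle=True); print("cam",ray("wrist",[[282,206]],ci))
E
```

```text
t 13.53 tcp [ 0.5713 -0.0064  0.2954] yaw -0.43 z [ 0.0001 -0.0002 -1.    ] F [0.2256 0.1385 0.681 ] w 0.0852 gf 0.0 j [ 0.11  0.28 -0.26  1.75  0.08  1.12 -1.75]
cam (array([ 0.6549, -0.0069,  0.4155]), array([[-0.3229,  0.004 , -0.9464]]))
```

View pics/w6.png

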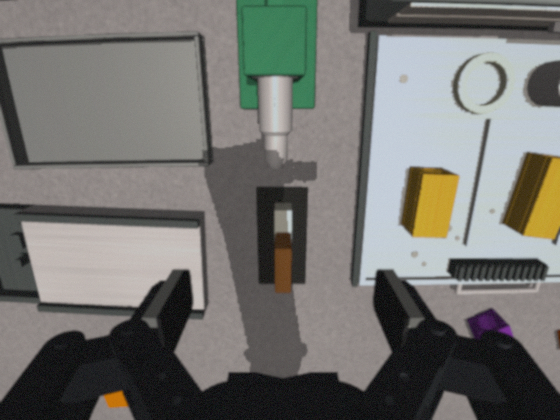

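The scraper stands on its mat at (282,250). The green post's front edge is at row 77, the thick pin spans columns 259–292 and the tip is near (275,163). The reject tray is at left and the middle sleeve is at (430,203).

```bash
python3 - <<'E'
from h import *
im=cv2.imread("pics/w6.png"); ci=np.load("ci6.npy",allow_pickle=True).item(); H,S,V=cv2.split(cv2.cvtColor(im,cv2.COLOR_BGR2HSV))
for row in (85,95,105,115,125,140,150):
    g=np.abs(np.diff(cv2.GaussianBlur(V,(3,3),0)[row].astype(int))); 
    l=240+np.argmax(g[240:268]); rr=284+np.argmax(g[284:310]) if row<132 else 280+np.argmax(g[280:300])
    print(row,l,rr, at("wrist",[[l+.5,row],[rr+.5,row]],.12,ci)[:,:2].round(4).tolist())
green=(H>45)&(H<90)&(S>80)&(V>40); 
for c in blobs(green,500):
    x,y,w,h=cv2.boundingRect(c); print(x,y,w,h)
post=green&(V>105); print("col 250 post rows",np.where(green[:,250])[0].max(), V[60:115:3,250], V[60:115:3,300])
print("V row 40", V[40,236:320])
c=at("wrist",[[275.5,77],[244,77],[306,77]],.143,ci); print("post front top",c)
print("foot",at("wrist",[[240,108],[314,108]],.018,ci))
print("tip",at("wrist",[[275,165]],.114,ci))
print("reject",at("wrist",[[15,165],[208,163],[200,36],[0,40]],.03,ci)[:,:2])
print("plate inner",at("wrist",[[25,222],[200,226],[203,310],[40,304]],.03,ci)[:,:2])
E
```

```text
85 258 289 [[0.6651, 0.0138], [0.6648, -0.013]]
95 259 289 [[0.6568, 0.0132], [0.6566, -0.013]]
105 259 289 [[0.6484, 0.0135], [0.6481, -0.013]]
115 256 289 [[0.6398, 0.0164], [0.6396, -0.013]]
125 261 292 [[0.6311, 0.0122], [0.6309, -0.0157]]
140 264 284 [[0.6177, 0.0098], [0.6176, -0.0084]]
150 265 283 [[0.6086, 0.0091], [0.6085, -0.0074]]
237 0 80 109
col 250 post rows 107 [131 129 129 128 124  70  62  77  85 123 127 126 129 128 127 127  99 140
 148] [127 129 128 128 126  69  65 120 124 129 129 129 129 128 127 129 106 143
 144]
V row 40 [130 117 112 115 123 113 110 109 119 128 127 128 127 130 126 127 130 130
 126 127 128 128 129 130 129 129 131 130 130 127 128 131 127 127 126 127
 129 127 129 128 128 128 127 128 130 130 130 129 125 125 130 127 129 127
 125 126 126 125 126 128 126 127 128 128 126 127 127 126 117 103 105 116
 122 124 125 123 126 122 122 113 119 135 146 152]
post front top [[ 0.6701 -0.0015  0.143 ]
 [ 0.6704  0.0236  0.143 ]
 [ 0.67   -0.0257  0.143 ]]
foot [[ 0.6429  0.0438  0.018 ]
 [ 0.6422 -0.0443  0.018 ]]
tip [[0.5933 0.0007 0.114 ]]
reject [[0.5803 0.329 ]
 [0.5794 0.0844]
 [0.7196 0.0824]
 [0.7228 0.3098]]
plate inner [[0.5036 0.3366]
 [0.4967 0.1017]
 [0.3661 0.1099]
 [0.3745 0.3505]]
```

Call:
step_arm(
  moves=[
    {"rx": 0, "ry": 0, "rz": 0, "dx": 0, "dy": 50, "dz": 0, "gripper": 1},
    {"rx": 0, "ry": 0, "rz": 0, "dx": 0, "dy": 50, "dz": 0, "gripper": 1},
    {"rx": 0, "ry": 0, "rz": 0, "dx": 0, "dy": 50, "dz": 0, "gripper": 1},
    {"rx": 0, "ry": 0, "rz": 0, "dx": 0, "dy": 50, "dz": 0, "gripper": 1},
    {"rx": 0, "ry": 0, "rz": 0, "dx": 0, "dy": 50, "dz": 0, "gripper": 1},
    {"rx": 0, "ry": 0, "rz": 0, "dx": 0, "dy": 50, "dz": 0, "gripper": 1},
    {"rx": 0, "ry": 0, "rz": 0, "dx": 0, "dy": 50, "dz": 0, "gripper": 1},
    {"rx": 0, "ry": 0, "rz": 0, "dx": 0, "dy": 50, "dz": 0, "gripper": 1},
    {"rx": 0, "ry": 0, "rz": 0, "dx": 0, "dy": 50, "dz": 0, "gripper": 1},
    {"rx": 0, "ry": 0, "rz": 0, "dx": 0, "dy": 0, "dz": 20, "gripper": 1},
    {"rx": 0, "ry": 0, "rz": 0, "dx": 0, "dy": 0, "dz": 0, "gripper": 1},
    {"rx": 0, "ry": 0, "rz": 0, "dx": 0, "dy": 0, "dz": 0, "gripper": 1},
    {"rx": 0, "ry": 0, "rz": 0, "dx": 0, "dy": 0, "dz": 0, "gripper": 1},
  ],
)

```text
clock: 15.2
tcp_pos: [0.5693, -0.4552, 0.2763]
orientation: [3.141, -0.009, 0.002]
contact_force: [-0.1, -0.1, 0.3]
grip_width: 0.0858
gripper_force: 0.0
```

```bash
cat > look.py <<'E'
import sys
from h import *
st(); im,ci=snap("wrist",f"pics/{sys.argv[1]}.png"); np.save(f"ci_{sys.argv[1]}.npy",ci,allow_pickle=True)
H,S,V=cv2.split(cv2.cvtColor(im,cv2.COLOR_BGR2HSV))
m=(H>17)&(H<35)&(S>110)&(V>int(sys.argv[2]) if len(sys.argv)>2 else V>90)
for c in blobs(m,300):
    q=cv2.minAreaRect(c); b=at("wrist",cv2.boxPoints(q),.058,ci)[:,:2]; e1,e2=b[1]-b[0],b[2]-b[1]
    if np.linalg.norm(e1)<np.linalg.norm(e2): e1,e2=e2,e1
    print(np.round(q[0]),"top-plane",b.mean(0),"L",np.linalg.norm(e1),np.linalg.norm(e2),"ang",np.degrees(np.arctan(e1[1]/e1[0])), "medV",np.median(V[m]))
E
python3 look.py w7 90
```

```text
t 15.2 tcp [ 0.5693 -0.4552  0.2763] yaw -0.32 z [ 0.0014 -0.0004 -1.    ] F [-0.1481 -0.1025  0.3098] w 0.0858 gf 0.0 j [ 0.64  0.55 -0.07  1.38  0.04  1.21 -1.02]
[ 51. 212.] top-plane [ 0.5309 -0.1893] L 0.08556315523194898 0.04436711942578478 ang -2.2810370927917423 medV 179.0
[287. 197.] top-plane [ 0.5472 -0.4597] L 0.06613800626791609 0.041798748857416516 ang 7.80652725718941 medV 179.0
[175. 201.] top-plane [ 0.5416 -0.3347] L 0.10739315063314665 0.04309213291148415 ang -10.561084617495498 medV 179.0
[236.  82.] top-plane [ 0.6665 -0.409 ] L 0.06279111420189158 0.0608673503507216 ang -1.1567274162462737 medV 179.0
```

View pics/w7.png

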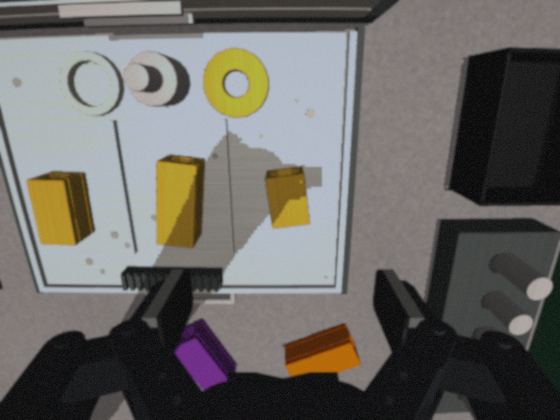

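The short sleeve's top face has corners at about (266,177), (304,174), (309,223) and (273,227), turned slightly. The long one is at (179,203) and the middle one at (58,210). The gauge-side look-alikes, purple and orange, are below.

```bash
python3 - <<'E'
from h import *
ci=np.load("ci_w7.npy",allow_pickle=True).item()
def f(n,q):
    p=at("wrist",q,.058,ci)[:,:2]; e=(p[0]+p[1]-p[2]-p[3])/2; w=(p[0]+p[3]-p[1]-p[2])/2
    print(n,p.tolist(),"ctr",p.mean(0),"L",np.linalg.norm(e),"W",np.linalg.norm(w),"yaw",np.degrees(np.arctan2(e[1],e[0])),np.degrees(np.arctan2(-w[0],w[1])))
f("short",[[266,178],[304.5,174],[309,223],[273,227]])
f("long",[[160,161],[203,163],[195,247],[157,243]])
f("mid",[[29,180],[69,178],[79,243],[40,243]])
E
```

```text
short [[0.5698601606093276, -0.4372094988440609], [0.5740343009456491, -0.47884333777722565], [0.5171366227494634, -0.48485986576036527], [0.512489709473485, -0.44389320084328343]] ctr [ 0.5434 -0.4612] L 0.05748587048711638 W 0.04153508824820789 yaw 6.342059600020734 6.095615044322103
long [[0.5894275348450921, -0.3240322516281614], [0.5868142214890599, -0.3701689125282397], [0.48769502552954547, -0.35219780424814556], [0.4929727415616717, -0.30795353491864397]] ctr [ 0.5392 -0.3386] L 0.09925796674602345 W 0.04536237673989583 yaw -9.87631583748973 -4.989759379878685
mid [[0.5700666386522586, -0.17278791168138746], [0.5717965275391632, -0.219702299791414], [0.49305773194549907, -0.21418146425948592], [0.4929994794685243, -0.16585409765904224]] ctr [ 0.532  -0.1931] L 0.07815147765656208 W 0.047629269598290586 yaw -4.570330523865905 1.0755883093550977
```

Call:
step_arm(
  moves=[
    {"rx": 0, "ry": 0, "rz": -6.5, "dx": -27, "dy": 5, "dz": 0, "gripper": 1},
    {"rx": 0, "ry": 0, "rz": 0, "dx": 0, "dy": 0, "dz": 50, "gripper": 1},
    {"rx": 0, "ry": 0, "rz": 0, "dx": 0, "dy": 0, "dz": 50, "gripper": 1},
    {"rx": 0, "ry": 0, "rz": 0, "dx": 0, "dy": 0, "dz": 50, "gripper": 1},
    {"rx": 0, "ry": 0, "rz": 0, "dx": 0, "dy": 0, "dz": 40, "gripper": 1},
    {"rx": 0, "ry": 0, "rz": 0, "dx": 0, "dy": 0, "dz": 30, "gripper": 1},
    {"rx": 0, "ry": 0, "rz": 0, "dx": 0, "dy": 0, "dz": 13, "gripper": 1},
    {"rx": 0, "ry": 0, "rz": 0, "dx": 0, "dy": 0, "dz": 0, "gripper": 1},
    {"rx": 0, "ry": 0, "rz": 0, "dx": 0, "dy": 0, "dz": 0, "gripper": 1},
    {"rx": 0, "ry": 0, "rz": 0, "dx": 0, "dy": 0, "dz": 0, "gripper": 1},
  ],
)

```text
clock: 16.5
tcp_pos: [0.5422, -0.4618, 0.0439]
orientation: [3.136, 0.166, 0.003]
contact_force: [0.8, -0.5, -0.3]
grip_width: 0.0856
gripper_force: 0.0
```

Call:
step_arm(
  moves=[
    {"rx": 0, "ry": 0, "rz": 0, "dx": 0, "dy": 0, "dz": 0, "gripper": -1},
    {"rx": 0, "ry": 0, "rz": 0, "dx": 0, "dy": 0, "dz": 0, "gripper": -1},
    {"rx": 0, "ry": 0, "rz": 0, "dx": 0, "dy": 0, "dz": 0, "gripper": -1},
    {"rx": 0, "ry": 0, "rz": 0, "dx": 0, "dy": 0, "dz": 0, "gripper": -1},
    {"rx": 0, "ry": 0, "rz": 0, "dx": 0, "dy": 0, "dz": 0, "gripper": -1},
  ],
  grip_force=60,
)

```text
clock: 17.12
tcp_pos: [0.5417, -0.4614, 0.0427]
orientation: [3.137, 0.166, 0.001]
contact_force: [-0.2, 0.5, 5.6]
grip_width: 0.0432
gripper_force: 62.0
```

Call:
step_arm(
  moves=[
    {"rx": 0, "ry": 0, "rz": 0, "dx": 0, "dy": 0, "dz": -20, "gripper": -1},
    {"rx": 0, "ry": 0, "rz": 0, "dx": 0, "dy": 0, "dz": -45, "gripper": -1},
    {"rx": 0, "ry": 0, "rz": 0, "dx": 0, "dy": 0, "dz": -45, "gripper": -1},
    {"rx": 0, "ry": 0, "rz": 0, "dx": 0, "dy": 0, "dz": -45, "gripper": -1},
    {"rx": 0, "ry": 0, "rz": 6.1, "dx": 0, "dy": 0, "dz": 0, "gripper": -1},
    {"rx": 0, "ry": 0, "rz": 0, "dx": 0, "dy": -45, "dz": 0, "gripper": -1},
    {"rx": 0, "ry": 0, "rz": 0, "dx": 0, "dy": -45, "dz": 0, "gripper": -1},
    {"rx": 0, "ry": 0, "rz": 0, "dx": 0, "dy": -45, "dz": 0, "gripper": -1},
    {"rx": 0, "ry": 0, "rz": 0, "dx": 0, "dy": -45, "dz": 0, "gripper": -1},
    {"rx": 0, "ry": 0, "rz": 0, "dx": 0, "dy": -45, "dz": 0, "gripper": -1},
    {"rx": 0, "ry": 0, "rz": 0, "dx": 0, "dy": -45, "dz": 0, "gripper": -1},
    {"rx": 0, "ry": 0, "rz": 0, "dx": 0, "dy": -45, "dz": 0, "gripper": -1},
    {"rx": 0, "ry": 0, "rz": 0, "dx": 0, "dy": -45, "dz": 0, "gripper": -1},
    {"rx": 0, "ry": 0, "rz": 0, "dx": 0, "dy": -45, "dz": 0, "gripper": -1},
    {"rx": 0, "ry": 0, "rz": 0, "dx": 0, "dy": -45, "dz": 0, "gripper": -1},
    {"rx": 0, "ry": 0, "rz": 0, "dx": 0, "dy": -11, "dz": 0, "gripper": -1},
    {"rx": 0, "ry": 0, "rz": 0, "dx": 0, "dy": 0, "dz": 35, "gripper": -1},
    {"rx": 0, "ry": 0, "rz": 0, "dx": 0, "dy": 0, "dz": 35, "gripper": -1},
    {"rx": 0, "ry": 0, "rz": 0, "dx": 0, "dy": 0, "dz": 0, "gripper": -1},
    {"rx": 0, "ry": 0, "rz": 0, "dx": 0, "dy": 0, "dz": 0, "gripper": -1},
  ],
)

```text
clock: 19.62
tcp_pos: [0.5424, -0.0007, 0.1285]
orientation: [3.141, -0.002, 0.002]
contact_force: [1.2, -0.0, -1.4]
grip_width: 0.0435
gripper_force: 61.5
```

```bash
python3 - <<'E'
from h import *
st(); snap("wrist","pics/w8.png")
E
```

```text
t 19.62 tcp [ 0.5424 -0.0007  0.1285] yaw -0.08 z [ 0.0014 -0.0002 -1.    ] F [ 1.1532 -0.0015 -1.43  ] w 0.0435 gf 61.5 j [ 0.05  0.43 -0.21  1.97  0.13  0.75 -1.8 ]
```

View pics/w8.png

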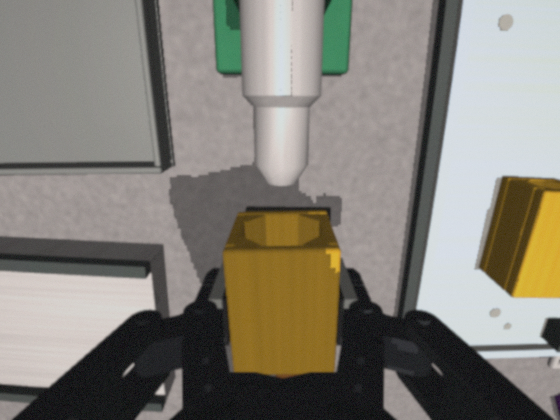

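The short sleeve is held square, top-face centre at column 284. The pin centre is at column 281.5, so a nudge of 1 mm towards +y is due. The tip is just ahead at row 185.

Call:
step_arm(
  moves=[
    {"rx": 0, "ry": 0, "rz": 0, "dx": 0, "dy": -1.3, "dz": 1.8, "gripper": -1},
    {"rx": 0, "ry": 0, "rz": 0, "dx": 8, "dy": 0, "dz": 0, "gripper": -1},
    {"rx": 0, "ry": 0, "rz": 0, "dx": 8, "dy": 0, "dz": 0, "gripper": -1},
    {"rx": 0, "ry": 0, "rz": 0, "dx": 8, "dy": 0, "dz": 0, "gripper": -1},
    {"rx": 0, "ry": 0, "rz": 0, "dx": 6, "dy": 0, "dz": 0, "gripper": -1},
    {"rx": 0, "ry": 0, "rz": 0, "dx": 0, "dy": 0, "dz": 0, "gripper": -1},
  ],
)

```text
clock: 20.42
tcp_pos: [0.5721, 0.0011, 0.1253]
orientation: [-3.141, 0.001, -0.0]
contact_force: [-0.5, 0.1, -2.4]
grip_width: 0.0435
gripper_force: 61.5
```

Call:
step_arm(
  moves=[
    {"rx": 0, "ry": 0, "rz": 0, "dx": 6, "dy": 0, "dz": 0, "gripper": -1},
    {"rx": 0, "ry": 0, "rz": 0, "dx": 5, "dy": 0, "dz": 0, "gripper": -1},
    {"rx": 0, "ry": 0, "rz": 0, "dx": 0, "dy": 0, "dz": 0, "gripper": -1},
  ],
)

```text
clock: 20.8
tcp_pos: [0.5831, 0.0011, 0.1254]
orientation: [-3.142, 0.001, -0.001]
contact_force: [-0.1, 0.3, -3.2]
grip_width: 0.0433
gripper_force: 61.5
```

Call:
step_arm(
  moves=[
    {"rx": 0, "ry": 0, "rz": 0, "dx": 0, "dy": 0, "dz": -1.2, "gripper": -1},
    {"rx": 0, "ry": 0, "rz": 0, "dx": 5, "dy": 0, "dz": 0, "gripper": -1},
    {"rx": 0, "ry": 0, "rz": 0, "dx": 4, "dy": 0, "dz": 0, "gripper": -1},
    {"rx": 0, "ry": 0, "rz": 0, "dx": 0, "dy": 0, "dz": 0, "gripper": -1},
  ],
)

```text
clock: 21.3
tcp_pos: [0.5921, 0.0011, 0.1266]
orientation: [-3.142, 0.001, -0.001]
contact_force: [-0.7, -0.3, -2.9]
grip_width: 0.0432
gripper_force: 61.5
```

Call:
step_arm(
  moves=[
    {"rx": 0, "ry": 0, "rz": 0, "dx": 3, "dy": 0, "dz": 0, "gripper": -1},
    {"rx": 0, "ry": 0, "rz": 0, "dx": 0, "dy": 0, "dz": 0, "gripper": -1},
  ],
)

```text
clock: 21.55
tcp_pos: [0.5948, 0.0011, 0.1266]
orientation: [-3.142, 0.001, -0.0]
contact_force: [-0.3, 0.3, -2.4]
grip_width: 0.0437
gripper_force: 61.5
```

Call:
step_arm(
  moves=[
    {"rx": 0, "ry": 0, "rz": 0, "dx": 3, "dy": 0, "dz": 0, "gripper": -1},
    {"rx": 0, "ry": 0, "rz": 0, "dx": 0, "dy": 0, "dz": 0, "gripper": -1},
  ],
)

```text
clock: 21.8
tcp_pos: [0.5979, 0.0011, 0.1266]
orientation: [-3.142, 0.001, -0.0]
contact_force: [-0.5, -0.0, -2.7]
grip_width: 0.0431
gripper_force: 61.5
```

Call:
step_arm(
  moves=[
    {"rx": 0, "ry": 0, "rz": 0, "dx": 3, "dy": 0, "dz": 0, "gripper": -1},
    {"rx": 0, "ry": 0, "rz": 0, "dx": 3, "dy": 0, "dz": 0, "gripper": -1},
    {"rx": 0, "ry": 0, "rz": 0, "dx": 0, "dy": 0, "dz": 0, "gripper": -1},
  ],
)

```text
clock: 22.18
tcp_pos: [0.604, 0.0011, 0.1266]
orientation: [-3.142, 0.001, -0.0]
contact_force: [0.0, -0.2, -2.4]
grip_width: 0.0432
gripper_force: 61.5
```

Call:
step_arm(
  moves=[
    {"rx": 0, "ry": 0, "rz": 0, "dx": 8, "dy": 0, "dz": 0, "gripper": -1},
    {"rx": 0, "ry": 0, "rz": 0, "dx": 8, "dy": 0, "dz": 0, "gripper": -1},
    {"rx": 0, "ry": 0, "rz": 0, "dx": 8, "dy": 0, "dz": 0, "gripper": -1},
    {"rx": 0, "ry": 0, "rz": 0, "dx": 5, "dy": 0, "dz": 0, "gripper": -1},
    {"rx": 0, "ry": 0, "rz": 0, "dx": 0, "dy": 0, "dz": 0, "gripper": -1},
  ],
)

```text
clock: 22.8
tcp_pos: [0.633, 0.001, 0.1265]
orientation: [3.142, -0.001, 0.0]
contact_force: [0.3, 0.9, -2.3]
grip_width: 0.0433
gripper_force: 61.5
```

Call:
step_arm(
  moves=[
    {"rx": 0, "ry": 0, "rz": 0, "dx": 3, "dy": 0, "dz": 0, "gripper": -1},
    {"rx": 0, "ry": 0, "rz": 0, "dx": 2, "dy": 0, "dz": 0, "gripper": -1},
    {"rx": 0, "ry": 0, "rz": 0, "dx": 0, "dy": 0, "dz": 0, "gripper": -1},
  ],
)

```text
clock: 23.18
tcp_pos: [0.6378, 0.001, 0.1266]
orientation: [3.142, -0.001, 0.0]
contact_force: [0.0, -0.7, -2.1]
grip_width: 0.0431
gripper_force: 61.5
```

Call:
step_arm(
  moves=[
    {"rx": 0, "ry": 0, "rz": 0, "dx": 2, "dy": 0, "dz": 0, "gripper": -1},
    {"rx": 0, "ry": 0, "rz": 0, "dx": 0, "dy": 0, "dz": 0, "gripper": -1},
  ],
)

```text
clock: 23.42
tcp_pos: [0.6398, 0.001, 0.1266]
orientation: [3.142, -0.001, 0.0]
contact_force: [-0.5, -0.8, -2.3]
grip_width: 0.0433
gripper_force: 61.5
```

Call:
step_arm(
  moves=[
    {"rx": 0, "ry": 0, "rz": 0, "dx": 2, "dy": 0, "dz": 0, "gripper": -1},
    {"rx": 0, "ry": 0, "rz": 0, "dx": 0, "dy": 0, "dz": 0, "gripper": -1},
  ],
)

```text
clock: 23.68
tcp_pos: [0.6404, 0.001, 0.1263]
orientation: [3.141, -0.001, -0.005]
contact_force: [-4.2, -0.2, -0.3]
grip_width: 0.0435
gripper_force: 61.8
```

Call:
step_arm(
  moves=[
    {"rx": 0, "ry": 0, "rz": 0, "dx": 1, "dy": 0, "dz": 0, "gripper": -1},
    {"rx": 0, "ry": 0, "rz": 0, "dx": 0, "dy": 0, "dz": 0, "gripper": -1},
  ],
)

```text
clock: 23.92
tcp_pos: [0.6404, 0.001, 0.1262]
orientation: [3.141, -0.001, -0.008]
contact_force: [-9.9, 0.7, 1.8]
grip_width: 0.0431
gripper_force: 62.0
```

Call:
step_arm(
  moves=[
    {"rx": 0, "ry": 0, "rz": 0, "dx": -8, "dy": 0, "dz": 0, "gripper": -1},
    {"rx": 0, "ry": 0, "rz": 0, "dx": -12, "dy": 0, "dz": 0, "gripper": -1},
    {"rx": 0, "ry": 0, "rz": 0, "dx": -15, "dy": 0, "dz": 0, "gripper": -1},
    {"rx": 0, "ry": 0, "rz": 0, "dx": -20, "dy": 0, "dz": 0, "gripper": -1},
    {"rx": 0, "ry": 0, "rz": 0, "dx": -25, "dy": 0, "dz": 0, "gripper": -1},
    {"rx": 0, "ry": 0, "rz": 0, "dx": -25, "dy": 0, "dz": 0, "gripper": -1},
    {"rx": 0, "ry": 0, "rz": 0, "dx": 0, "dy": 0, "dz": 0, "gripper": -1},
  ],
)

```text
clock: 24.8
tcp_pos: [0.5351, 0.001, 0.1266]
orientation: [3.141, -0.0, -0.003]
contact_force: [0.8, 1.0, -2.4]
grip_width: 0.043
gripper_force: 61.7
```

Call:
step_arm(
  moves=[
    {"rx": 0, "ry": 0, "rz": 0, "dx": 0, "dy": 0, "dz": -40, "gripper": -1},
    {"rx": 0, "ry": 0, "rz": 3.1, "dx": 0, "dy": 0, "dz": -30, "gripper": -1},
    {"rx": 0, "ry": 0, "rz": 0, "dx": -16, "dy": -42, "dz": 0, "gripper": -1},
    {"rx": 0, "ry": 0, "rz": 0, "dx": -16, "dy": -42, "dz": 0, "gripper": -1},
    {"rx": 0, "ry": 0, "rz": 0, "dx": -16, "dy": -43, "dz": 0, "gripper": -1},
    {"rx": 0, "ry": 0, "rz": 0, "dx": -16, "dy": -43, "dz": 0, "gripper": -1},
    {"rx": 0, "ry": 0, "rz": 0, "dx": -16, "dy": -43, "dz": 0, "gripper": -1},
    {"rx": 0, "ry": 0, "rz": 0, "dx": -15, "dy": -43, "dz": 0, "gripper": -1},
    {"rx": 0, "ry": 0, "rz": 0, "dx": -15, "dy": -44, "dz": 0, "gripper": -1},
    {"rx": 0, "ry": 0, "rz": 0, "dx": 0, "dy": 0, "dz": 40, "gripper": -1},
    {"rx": 0, "ry": 0, "rz": 0, "dx": 0, "dy": 0, "dz": 45, "gripper": -1},
    {"rx": 0, "ry": 0, "rz": 0, "dx": 0, "dy": 0, "dz": 35, "gripper": -1},
    {"rx": 0, "ry": 0, "rz": 0, "dx": 0, "dy": 0, "dz": 10, "gripper": -1},
    {"rx": 0, "ry": 0, "rz": 0, "dx": 0, "dy": 0, "dz": 0, "gripper": -1},
    {"rx": 0, "ry": 0, "rz": 0, "dx": 0, "dy": 0, "dz": 0, "gripper": -1},
  ],
)

```text
clock: 26.68
tcp_pos: [0.4452, 0.3075, 0.0681]
orientation: [-3.139, 0.086, -0.004]
contact_force: [-0.0, -0.0, -2.8]
grip_width: 0.0434
gripper_force: 61.7
```

Call:
step_arm(
  moves=[
    {"rx": 0, "ry": 0, "rz": 0, "dx": -4, "dy": 0, "dz": 6, "gripper": -1},
    {"rx": 0, "ry": 0, "rz": 0, "dx": 0, "dy": 0, "dz": 3, "gripper": -1},
    {"rx": 0, "ry": 0, "rz": 0, "dx": 0, "dy": 0, "dz": 0, "gripper": -1},
  ],
)

```text
clock: 27.05
tcp_pos: [0.4399, 0.3071, 0.0586]
orientation: [3.14, -0.085, 0.0]
contact_force: [-3.8, -2.5, 8.6]
grip_width: 0.0434
gripper_force: 62.9
```

Call:
step_arm(
  moves=[
    {"rx": 0, "ry": 0, "rz": 0, "dx": 0, "dy": 0, "dz": -0.5, "gripper": 1},
    {"rx": 0, "ry": 0, "rz": 0, "dx": 0, "dy": 0, "dz": 0, "gripper": 1},
    {"rx": 0, "ry": 0, "rz": 0, "dx": 0, "dy": 0, "dz": 0, "gripper": 1},
    {"rx": 0, "ry": 0, "rz": 0, "dx": 0, "dy": 0, "dz": 0, "gripper": 1},
    {"rx": 0, "ry": 0, "rz": 0, "dx": 0, "dy": 0, "dz": -30, "gripper": 1},
    {"rx": 0, "ry": 0, "rz": 0, "dx": 0, "dy": 0, "dz": -50, "gripper": 1},
    {"rx": 0, "ry": 0, "rz": 0, "dx": 0, "dy": 0, "dz": -50, "gripper": 1},
    {"rx": 0, "ry": 0, "rz": -3.1, "dx": 0, "dy": 0, "dz": -50, "gripper": 1},
    {"rx": 0, "ry": 0, "rz": 0, "dx": 0, "dy": 0, "dz": -30, "gripper": 1},
  ],
)

```text
clock: 28.18
tcp_pos: [0.4407, 0.3074, 0.2709]
orientation: [-3.14, -0.0, -0.004]
contact_force: [0.1, 1.1, -0.3]
grip_width: 0.0855
gripper_force: 0.0
```

Call:
step_arm(
  moves=[
    {"rx": 0, "ry": 0, "rz": 0, "dx": 12, "dy": 50, "dz": 0, "gripper": 1},
    {"rx": 0, "ry": 0, "rz": 0, "dx": 12, "dy": 50, "dz": 0, "gripper": 1},
    {"rx": 0, "ry": 0, "rz": 0, "dx": 12, "dy": 50, "dz": 0, "gripper": 1},
    {"rx": 0, "ry": 0, "rz": 0, "dx": 12, "dy": 50, "dz": 0, "gripper": 1},
    {"rx": 0, "ry": 0, "rz": 0, "dx": 12, "dy": 50, "dz": 0, "gripper": 1},
    {"rx": 0, "ry": 0, "rz": 0, "dx": 12, "dy": 50, "dz": 0, "gripper": 1},
    {"rx": 0, "ry": 0, "rz": 0, "dx": 12, "dy": 50, "dz": 0, "gripper": 1},
    {"rx": 0, "ry": 0, "rz": 0, "dx": 12, "dy": 50, "dz": 0, "gripper": 1},
    {"rx": 0, "ry": 0, "rz": 0, "dx": 12, "dy": 50, "dz": 0, "gripper": 1},
    {"rx": 0, "ry": 0, "rz": 0, "dx": 12, "dy": 47, "dz": 0, "gripper": 1},
    {"rx": 0, "ry": 0, "rz": 0, "dx": 0, "dy": 0, "dz": 0, "gripper": 1},
    {"rx": 0, "ry": 0, "rz": 0, "dx": 0, "dy": 0, "dz": 0, "gripper": 1},
    {"rx": 0, "ry": 0, "rz": 0, "dx": 0, "dy": 0, "dz": 0, "gripper": 1},
    {"rx": 0, "ry": 0, "rz": 0, "dx": 0, "dy": 0, "dz": 0, "gripper": 1},
  ],
)

```text
clock: 29.92
tcp_pos: [0.56, -0.1888, 0.2682]
orientation: [-3.141, -0.002, -0.0]
contact_force: [0.2, 0.6, -0.2]
grip_width: 0.0853
gripper_force: 0.0
```

```bash
python3 look.py w9 90
```

```text
t 29.93 tcp [ 0.56   -0.1888  0.2682] yaw 0.09 z [ 0.0002  0.0003 -1.    ] F [ 0.2082  0.5971 -0.1777] w 0.0853 gf 0.0 j [ 0.27  0.33 -0.07  1.74  0.03  1.07 -1.37]
[283. 201.] top-plane [ 0.5344 -0.1887] L 0.08556190685172381 0.04177256293316027 ang -2.0801830421719303 medV 184.0
[415. 197.] top-plane [ 0.5386 -0.3329] L 0.10185573977097903 0.0436210628628993 ang -7.803326901802588 medV 184.0
[486.  75.] top-plane [ 0.6652 -0.3872] L 0.0640967288381029 0.06203418255431694 ang -11.662010094281651 medV 184.0
```

View pics/w9.png

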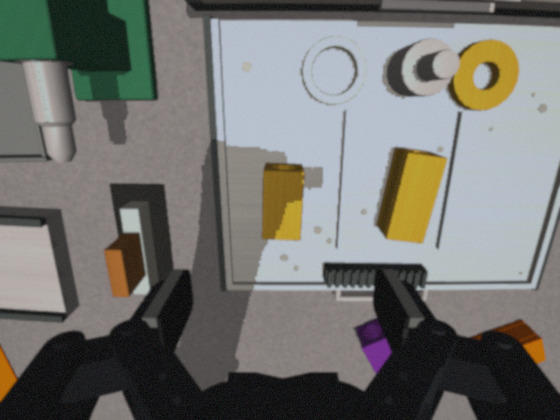

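The middle sleeve's top face spans (263,172) to (303,240) and leans about −2°. That puts its centre at (0.530, −0.189), which agrees with the top camera.

Call:
step_arm(
  moves=[
    {"rx": 0, "ry": 0, "rz": 2.1, "dx": -30, "dy": 0, "dz": 0, "gripper": 1},
    {"rx": 0, "ry": 0, "rz": 0, "dx": 0, "dy": 0, "dz": 50, "gripper": 1},
    {"rx": 0, "ry": 0, "rz": 0, "dx": 0, "dy": 0, "dz": 50, "gripper": 1},
    {"rx": 0, "ry": 0, "rz": 0, "dx": 0, "dy": 0, "dz": 50, "gripper": 1},
    {"rx": 0, "ry": 0, "rz": 0, "dx": 0, "dy": 0, "dz": 40, "gripper": 1},
    {"rx": 0, "ry": 0, "rz": 0, "dx": 0, "dy": 0, "dz": 25, "gripper": 1},
    {"rx": 0, "ry": 0, "rz": 0, "dx": 0, "dy": 0, "dz": 10, "gripper": 1},
    {"rx": 0, "ry": 0, "rz": 0, "dx": 0, "dy": 0, "dz": 0, "gripper": 1},
    {"rx": 0, "ry": 0, "rz": 0, "dx": 0, "dy": 0, "dz": 0, "gripper": 1},
    {"rx": 0, "ry": 0, "rz": 0, "dx": 0, "dy": 0, "dz": 0, "gripper": 1},
    {"rx": 0, "ry": 0, "rz": 0, "dx": 0, "dy": 0, "dz": 0, "gripper": -1},
    {"rx": 0, "ry": 0, "rz": 0, "dx": 0, "dy": 0, "dz": 0, "gripper": -1},
    {"rx": 0, "ry": 0, "rz": 0, "dx": 0, "dy": 0, "dz": 0, "gripper": -1},
    {"rx": 0, "ry": 0, "rz": 0, "dx": 0, "dy": 0, "dz": 0, "gripper": -1},
    {"rx": 0, "ry": 0, "rz": 0, "dx": 0, "dy": 0, "dz": 0, "gripper": -1},
  ],
)

```text
clock: 31.85
tcp_pos: [0.5303, -0.1899, 0.0436]
orientation: [-3.141, 0.058, -0.001]
contact_force: [-0.6, 2.3, 5.6]
grip_width: 0.0435
gripper_force: 62.5
```

Call:
step_arm(
  moves=[
    {"rx": 0, "ry": 0, "rz": 0, "dx": 0, "dy": 0, "dz": -20, "gripper": -1},
    {"rx": 0, "ry": 0, "rz": 0, "dx": 0, "dy": 0, "dz": -45, "gripper": -1},
    {"rx": 0, "ry": 0, "rz": 0, "dx": 0, "dy": 0, "dz": -45, "gripper": -1},
    {"rx": 0, "ry": 0, "rz": 0, "dx": 0, "dy": 0, "dz": -40, "gripper": -1},
    {"rx": 0, "ry": 0, "rz": -2.1, "dx": 2, "dy": 0, "dz": 0, "gripper": -1},
    {"rx": 0, "ry": 0, "rz": 0, "dx": 0, "dy": -48, "dz": 0, "gripper": -1},
    {"rx": 0, "ry": 0, "rz": 0, "dx": 0, "dy": -48, "dz": 0, "gripper": -1},
    {"rx": 0, "ry": 0, "rz": 0, "dx": 0, "dy": -48, "dz": 0, "gripper": -1},
    {"rx": 0, "ry": 0, "rz": 0, "dx": 0, "dy": -47, "dz": 0, "gripper": -1},
    {"rx": 0, "ry": 0, "rz": 0, "dx": 0, "dy": 0, "dz": 35, "gripper": -1},
    {"rx": 0, "ry": 0, "rz": 0, "dx": 0, "dy": 0, "dz": 30, "gripper": -1},
    {"rx": 0, "ry": 0, "rz": 0, "dx": 0, "dy": 0, "dz": 0, "gripper": -1},
    {"rx": 0, "ry": 0, "rz": 0, "dx": 0, "dy": 0, "dz": 0, "gripper": -1},
    {"rx": 0, "ry": 0, "rz": 0, "dx": 0, "dy": 0, "dz": 0, "gripper": -1},
  ],
)

```text
clock: 33.6
tcp_pos: [0.5328, 0.0007, 0.1291]
orientation: [-3.141, 0.001, -0.003]
contact_force: [1.0, 0.2, -3.9]
grip_width: 0.0433
gripper_force: 62.6
```

```bash
python3 - <<'E'
from h import *
st(); im,_=snap("wrist","pics/w10.png"); H,S,V=cv2.split(cv2.cvtColor(im,cv2.COLOR_BGR2HSV))
m=(H>12)&(H<35)&(S>110)&(V>50); 
for c in blobs(m,2000): print(cv2.boundingRect(c))
g=cv2.GaussianBlur(V,(3,3),0).astype(int)
for row in (90,110,130,150): print(row,[(i,int(g[row,i+2]-g[row,i])) for i in range(215,350) if abs(g[row,i+2]-g[row,i])>25])
for row in (240,280,320): x=np.where(m[row,200:360])[0]+200; print(row,x.min(),x.max())
E
```

```text
t 33.6 tcp [0.5328 0.0007 0.1291] yaw -0.04 z [ 0.0019  0.0001 -1.    ] F [ 0.968   0.163  -3.9371] w 0.0433 gf 62.6 j [-0.    0.41 -0.14  2.    0.08  0.74 -1.77]
(223, 194, 120, 185)
90 [(251, -29)]
110 [(253, -30), (254, -35)]
130 []
150 []
240 224 342
280 226 339
320 228 337
```

Call:
step_arm(
  moves=[
    {"rx": 0, "ry": 0, "rz": 0, "dx": 0, "dy": -0.3, "dz": 1, "gripper": -1},
    {"rx": 0, "ry": 0, "rz": 0, "dx": 8, "dy": 0, "dz": 0, "gripper": -1},
    {"rx": 0, "ry": 0, "rz": 0, "dx": 8, "dy": 0, "dz": 0, "gripper": -1},
    {"rx": 0, "ry": 0, "rz": 0, "dx": 6, "dy": 0, "dz": 0, "gripper": -1},
    {"rx": 0, "ry": 0, "rz": 0, "dx": 6, "dy": 0, "dz": 0, "gripper": -1},
    {"rx": 0, "ry": 0, "rz": 0, "dx": 0, "dy": 0, "dz": 0, "gripper": -1},
  ],
)

```text
clock: 34.4
tcp_pos: [0.5606, 0.0011, 0.1271]
orientation: [-3.142, 0.001, -0.0]
contact_force: [0.3, -0.5, -4.1]
grip_width: 0.0432
gripper_force: 62.6
```

Call:
step_arm(
  moves=[
    {"rx": 0, "ry": 0, "rz": 0, "dx": 5, "dy": 0, "dz": 0, "gripper": -1},
    {"rx": 0, "ry": 0, "rz": 0, "dx": 4, "dy": 0, "dz": 0, "gripper": -1},
    {"rx": 0, "ry": 0, "rz": 0, "dx": 0, "dy": 0, "dz": 0, "gripper": -1},
  ],
)

```text
clock: 34.78
tcp_pos: [0.5694, 0.0011, 0.1272]
orientation: [-3.142, 0.001, -0.001]
contact_force: [-0.6, -1.4, -4.7]
grip_width: 0.043
gripper_force: 62.6
```

Call:
step_arm(
  moves=[
    {"rx": 0, "ry": 0, "rz": 0, "dx": 3, "dy": 0, "dz": 0, "gripper": -1},
    {"rx": 0, "ry": 0, "rz": 0, "dx": 3, "dy": 0, "dz": 0, "gripper": -1},
    {"rx": 0, "ry": 0, "rz": 0, "dx": 0, "dy": 0, "dz": 0, "gripper": -1},
  ],
)

```text
clock: 35.15
tcp_pos: [0.5754, 0.0011, 0.1271]
orientation: [-3.142, 0.001, -0.0]
contact_force: [0.2, 0.4, -4.1]
grip_width: 0.0433
gripper_force: 62.6
```

Call:
step_arm(
  moves=[
    {"rx": 0, "ry": 0, "rz": 0, "dx": 2, "dy": 0, "dz": 0, "gripper": -1},
    {"rx": 0, "ry": 0, "rz": 0, "dx": 2, "dy": 0, "dz": 0, "gripper": -1},
    {"rx": 0, "ry": 0, "rz": 0, "dx": 0, "dy": 0, "dz": 0, "gripper": -1},
  ],
)

```text
clock: 35.52
tcp_pos: [0.5792, 0.001, 0.1271]
orientation: [-3.142, 0.001, -0.0]
contact_force: [1.0, -0.3, -4.9]
grip_width: 0.043
gripper_force: 62.6
```

Call:
step_arm(
  moves=[
    {"rx": 0, "ry": 0, "rz": 0, "dx": 2, "dy": 0, "dz": 0, "gripper": -1},
    {"rx": 0, "ry": 0, "rz": 0, "dx": 2, "dy": 0, "dz": 0, "gripper": -1},
    {"rx": 0, "ry": 0, "rz": 0, "dx": 0, "dy": 0, "dz": 0, "gripper": -1},
  ],
)

```text
clock: 35.9
tcp_pos: [0.5833, 0.001, 0.1271]
orientation: [-3.142, 0.001, -0.0]
contact_force: [-0.1, -0.3, -5.5]
grip_width: 0.0435
gripper_force: 62.6
```

Call:
step_arm(
  moves=[
    {"rx": 0, "ry": 0, "rz": 0, "dx": 2, "dy": 0, "dz": 0, "gripper": -1},
    {"rx": 0, "ry": 0, "rz": 0, "dx": 2, "dy": 0, "dz": 0, "gripper": -1},
    {"rx": 0, "ry": 0, "rz": 0, "dx": 0, "dy": 0, "dz": 0, "gripper": -1},
  ],
)

```text
clock: 36.28
tcp_pos: [0.5847, 0.0008, 0.1267]
orientation: [3.141, -0.001, -0.008]
contact_force: [-8.3, -0.6, 0.4]
grip_width: 0.0432
gripper_force: 63.7
```

Call:
step_arm(
  moves=[
    {"rx": 0, "ry": 0, "rz": 0, "dx": 2, "dy": 0, "dz": 0, "gripper": -1},
    {"rx": 0, "ry": 0, "rz": 0, "dx": 0, "dy": 0, "dz": 0, "gripper": -1},
  ],
)

```text
clock: 36.52
tcp_pos: [0.585, 0.0008, 0.1266]
orientation: [3.141, -0.001, -0.014]
contact_force: [-14.6, -0.7, 6.2]
grip_width: 0.0431
gripper_force: 64.3
```

```bash
python3 - <<'E'
import cv2,numpy as np
a=cv2.imread("pics/w8.png")[160:300,200:370]; b=cv2.imread("pics/w10.png")[160:300,200:370]
cv2.imwrite("pics/cmp.png",cv2.convertScaleAbs(cv2.resize(np.hstack([a,b]),None,fx=2.3,fy=2.3,interpolation=cv2.INTER_CUBIC),alpha=1.5))
E
```

```text
(no output)
```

View pics/cmp.png

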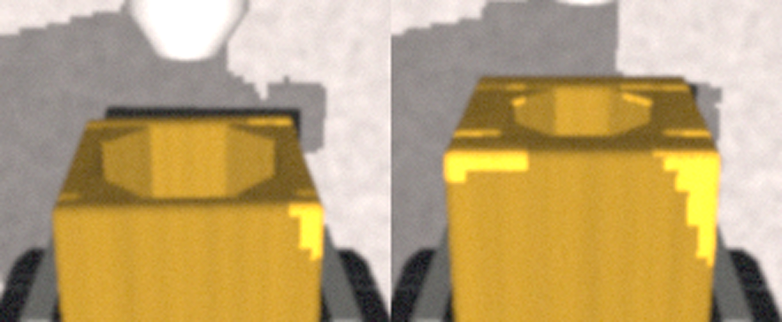

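The step has stopped it: the left crop (short) shows a wide bore and the right crop (middle) a clearly narrower one, which agrees with the gauge. The middle sleeve goes to the reject tray.

Call:
step_arm(
  moves=[
    {"rx": 0, "ry": 0, "rz": 0, "dx": -8, "dy": 0, "dz": 0, "gripper": -1},
    {"rx": 0, "ry": 0, "rz": 0, "dx": -10, "dy": 0, "dz": 0, "gripper": -1},
    {"rx": 0, "ry": 0, "rz": 0, "dx": -15, "dy": 0, "dz": 0, "gripper": -1},
    {"rx": 0, "ry": 0, "rz": 0, "dx": -20, "dy": 0, "dz": 0, "gripper": -1},
    {"rx": 0, "ry": 0, "rz": 0, "dx": -7, "dy": 0, "dz": -5, "gripper": -1},
    {"rx": 0, "ry": 0, "rz": 0, "dx": 0, "dy": 0, "dz": -40, "gripper": -1},
    {"rx": 0, "ry": 0, "rz": 0, "dx": 0, "dy": 0, "dz": -40, "gripper": -1},
    {"rx": 0, "ry": 0, "rz": 0, "dx": 20, "dy": -40, "dz": 0, "gripper": -1},
    {"rx": 0, "ry": 0, "rz": 0, "dx": 25, "dy": -40, "dz": 0, "gripper": -1},
    {"rx": 0, "ry": 0, "rz": 0, "dx": 35, "dy": -37, "dz": 0, "gripper": -1},
    {"rx": 0, "ry": 0, "rz": 0, "dx": 40, "dy": -37, "dz": 0, "gripper": -1},
    {"rx": 0, "ry": 0, "rz": 0, "dx": 0, "dy": 0, "dz": 0, "gripper": -1},
    {"rx": 0, "ry": 0, "rz": 0, "dx": 0, "dy": 0, "dz": 45, "gripper": -1},
    {"rx": 0, "ry": 0, "rz": 0, "dx": 0, "dy": 0, "dz": 50, "gripper": -1},
    {"rx": 0, "ry": 0, "rz": 0, "dx": 0, "dy": 0, "dz": 40, "gripper": -1},
    {"rx": 0, "ry": 0, "rz": 0, "dx": 0, "dy": 0, "dz": 30, "gripper": -1},
    {"rx": 0, "ry": 0, "rz": 0, "dx": 0, "dy": 0, "dz": 0, "gripper": -1},
    {"rx": 0, "ry": 0, "rz": 0, "dx": 0, "dy": 0, "dz": 0, "gripper": -1},
  ],
)

```text
clock: 38.78
tcp_pos: [0.6501, 0.1549, 0.0487]
orientation: [-3.141, 0.002, -0.003]
contact_force: [0.0, 0.9, -4.1]
grip_width: 0.0434
gripper_force: 62.8
```

Call:
step_arm(
  moves=[
    {"rx": 0, "ry": 0, "rz": 0, "dx": 0, "dy": 0, "dz": 8, "gripper": -1},
    {"rx": 0, "ry": 0, "rz": 0, "dx": 0, "dy": 0, "dz": 4.5, "gripper": -1},
    {"rx": 0, "ry": 0, "rz": 0, "dx": 0, "dy": 0, "dz": 1.5, "gripper": -1},
    {"rx": 0, "ry": 0, "rz": 0, "dx": 0, "dy": 0, "dz": 0, "gripper": -1},
  ],
)

```text
clock: 39.28
tcp_pos: [0.6496, 0.1551, 0.0346]
orientation: [-3.142, 0.001, -0.002]
contact_force: [-3.1, -1.7, 5.5]
grip_width: 0.0433
gripper_force: 64.3
```

Call:
step_arm(
  moves=[
    {"rx": 0, "ry": 0, "rz": 0, "dx": 0, "dy": 0, "dz": -0.5, "gripper": 1},
    {"rx": 0, "ry": 0, "rz": 0, "dx": 0, "dy": 0, "dz": 0, "gripper": 1},
    {"rx": 0, "ry": 0, "rz": 0, "dx": 0, "dy": 0, "dz": 0, "gripper": 1},
    {"rx": 0, "ry": 0, "rz": 0, "dx": 0, "dy": 0, "dz": 0, "gripper": 1},
    {"rx": 0, "ry": 0, "rz": 0, "dx": 0, "dy": 0, "dz": -30, "gripper": 1},
    {"rx": 0, "ry": 0, "rz": 0, "dx": 0, "dy": 0, "dz": -50, "gripper": 1},
    {"rx": 0, "ry": 0, "rz": 0, "dx": 0, "dy": 0, "dz": -50, "gripper": 1},
    {"rx": 0, "ry": 0, "rz": 0, "dx": 0, "dy": 0, "dz": -55, "gripper": 1},
    {"rx": 0, "ry": 0, "rz": 0, "dx": 0, "dy": 0, "dz": -50, "gripper": 1},
  ],
)

```text
clock: 40.4
tcp_pos: [0.6491, 0.155, 0.2707]
orientation: [-3.141, 0.001, -0.001]
contact_force: [0.9, 0.2, -0.4]
grip_width: 0.0855
gripper_force: 0.0
```

Call:
step_arm(
  moves=[
    {"rx": 0, "ry": 0, "rz": 0, "dx": -9, "dy": 49, "dz": 0, "gripper": 1},
    {"rx": 0, "ry": 0, "rz": 0, "dx": -9, "dy": 49, "dz": 0, "gripper": 1},
    {"rx": 0, "ry": 0, "rz": 0, "dx": -9, "dy": 49, "dz": 0, "gripper": 1},
    {"rx": 0, "ry": 0, "rz": 0, "dx": -9, "dy": 49, "dz": 0, "gripper": 1},
    {"rx": 0, "ry": 0, "rz": 0, "dx": -9, "dy": 49, "dz": 0, "gripper": 1},
    {"rx": 0, "ry": 0, "rz": 0, "dx": -9, "dy": 49, "dz": 0, "gripper": 1},
    {"rx": 0, "ry": 0, "rz": 0, "dx": -9, "dy": 49, "dz": 0, "gripper": 1},
    {"rx": 0, "ry": 0, "rz": 0, "dx": -9, "dy": 49, "dz": 0, "gripper": 1},
    {"rx": 0, "ry": 0, "rz": 0, "dx": -9, "dy": 49, "dz": 0, "gripper": 1},
    {"rx": 0, "ry": 0, "rz": 0, "dx": -9, "dy": 49, "dz": 0, "gripper": 1},
    {"rx": 0, "ry": 0, "rz": 0, "dx": 0, "dy": 0, "dz": 0, "gripper": 1},
    {"rx": 0, "ry": 0, "rz": 0, "dx": 0, "dy": 0, "dz": 0, "gripper": 1},
    {"rx": 0, "ry": 0, "rz": 0, "dx": 0, "dy": 0, "dz": 0, "gripper": 1},
    {"rx": 0, "ry": 0, "rz": 0, "dx": 0, "dy": 0, "dz": 0, "gripper": 1},
  ],
)

```text
clock: 42.15
tcp_pos: [0.5595, -0.3335, 0.2687]
orientation: [-3.141, -0.003, -0.0]
contact_force: [0.0, -0.5, 0.1]
grip_width: 0.0855
gripper_force: 0.0
```

```bash
python3 look.py w11 90
```

```text
t 42.15 tcp [ 0.5595 -0.3335  0.2687] yaw 0.1 z [ 0.0002  0.0004 -1.    ] F [ 0.0207 -0.4943  0.1236] w 0.0855 gf 0.0 j [ 0.46  0.43 -0.03  1.6   0.01  1.12 -1.14]
[284. 194.] top-plane [ 0.5411 -0.3347] L 0.10309050628829876 0.04188081390526735 ang -7.829474253861897 medV 155.0
[350.  72.] top-plane [ 0.6655 -0.3981] L 0.06350060125467896 0.0618631933578234 ang 5.250528300878035 medV 155.0
```

View pics/w11.png

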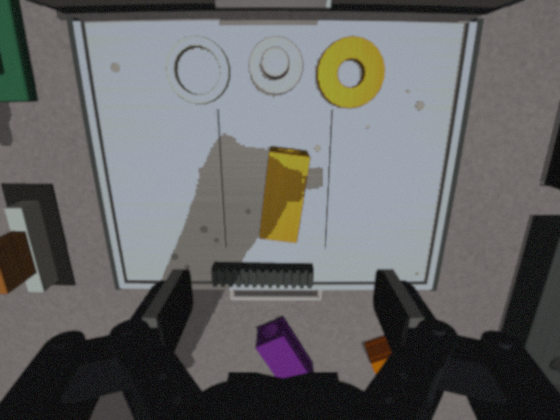

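The long sleeve lies square between the dividers, top face (269,150), (309,155), (298,242), (260,237), leaning about −7.3°. The dividers at columns 222 and 329 leave little room, so I go in with the gripper partly closed.

Call:
step_arm(
  moves=[
    {"rx": 0, "ry": 0, "rz": 7.4, "dx": -22, "dy": 1, "dz": 0, "gripper": 0.5},
    {"rx": 0, "ry": 0, "rz": 0, "dx": 0, "dy": 0, "dz": 50, "gripper": 0.5},
    {"rx": 0, "ry": 0, "rz": 0, "dx": 0, "dy": 0, "dz": 50, "gripper": 0.5},
    {"rx": 0, "ry": 0, "rz": 0, "dx": 0, "dy": 0, "dz": 40, "gripper": 0.5},
    {"rx": 0, "ry": 0, "rz": 0, "dx": 0, "dy": 0, "dz": 0, "gripper": 0.5},
    {"rx": 0, "ry": 0, "rz": 0, "dx": 0, "dy": 0, "dz": 0, "gripper": 0.5},
  ],
)

```text
clock: 42.95
tcp_pos: [0.538, -0.3363, 0.1303]
orientation: [3.134, -0.203, 0.003]
contact_force: [-0.3, 0.5, -0.6]
grip_width: 0.0638
gripper_force: 0.0
```

Call:
step_arm(
  moves=[
    {"rx": 0, "ry": 0, "rz": 0, "dx": 0, "dy": 0, "dz": 35, "gripper": 0.5},
    {"rx": 0, "ry": 0, "rz": 0, "dx": 0, "dy": 0, "dz": 35, "gripper": 0.5},
    {"rx": 0, "ry": 0, "rz": 0, "dx": 0, "dy": 0, "dz": 14, "gripper": 0.5},
    {"rx": 0, "ry": 0, "rz": 0, "dx": 0, "dy": 0, "dz": 0, "gripper": 0.5},
    {"rx": 0, "ry": 0, "rz": 0, "dx": 0, "dy": 0, "dz": 0, "gripper": 0.5},
    {"rx": 0, "ry": 0, "rz": 0, "dx": 0, "dy": 0, "dz": 0, "gripper": -1},
    {"rx": 0, "ry": 0, "rz": 0, "dx": 0, "dy": 0, "dz": 0, "gripper": -1},
    {"rx": 0, "ry": 0, "rz": 0, "dx": 0, "dy": 0, "dz": 0, "gripper": -1},
    {"rx": 0, "ry": 0, "rz": 0, "dx": 0, "dy": 0, "dz": 0, "gripper": -1},
    {"rx": 0, "ry": 0, "rz": 0, "dx": 0, "dy": 0, "dz": 0, "gripper": -1},
  ],
)

```text
clock: 44.2
tcp_pos: [0.5381, -0.3359, 0.0463]
orientation: [3.135, -0.203, 0.004]
contact_force: [-1.0, 1.8, 6.4]
grip_width: 0.0432
gripper_force: 63.5
```

Call:
step_arm(
  moves=[
    {"rx": 0, "ry": 0, "rz": 0, "dx": 0, "dy": 0, "dz": -20, "gripper": -1},
    {"rx": 0, "ry": 0, "rz": 0, "dx": 0, "dy": 0, "dz": -45, "gripper": -1},
    {"rx": 0, "ry": 0, "rz": 0, "dx": 0, "dy": 0, "dz": -45, "gripper": -1},
    {"rx": 0, "ry": 0, "rz": 0, "dx": 0, "dy": 0, "dz": -40, "gripper": -1},
    {"rx": 0, "ry": 0, "rz": -7.4, "dx": 0, "dy": 0, "dz": 0, "gripper": -1},
    {"rx": 0, "ry": 0, "rz": 0, "dx": -16, "dy": 0, "dz": 0, "gripper": -1},
    {"rx": 0, "ry": 0, "rz": 0, "dx": 0, "dy": -48, "dz": 0, "gripper": -1},
    {"rx": 0, "ry": 0, "rz": 0, "dx": 0, "dy": -48, "dz": 0, "gripper": -1},
    {"rx": 0, "ry": 0, "rz": 0, "dx": 0, "dy": -48, "dz": 0, "gripper": -1},
    {"rx": 0, "ry": 0, "rz": 0, "dx": 0, "dy": -48, "dz": 0, "gripper": -1},
    {"rx": 0, "ry": 0, "rz": 0, "dx": 0, "dy": -48, "dz": 0, "gripper": -1},
    {"rx": 0, "ry": 0, "rz": 0, "dx": 0, "dy": -48, "dz": 0, "gripper": -1},
    {"rx": 0, "ry": 0, "rz": 0, "dx": 0, "dy": -49, "dz": 0, "gripper": -1},
    {"rx": 0, "ry": 0, "rz": 0, "dx": 0, "dy": 0, "dz": 35, "gripper": -1},
    {"rx": 0, "ry": 0, "rz": 0, "dx": 0, "dy": 0, "dz": 30, "gripper": -1},
    {"rx": 0, "ry": 0, "rz": 0, "dx": 0, "dy": 0, "dz": 0, "gripper": -1},
    {"rx": 0, "ry": 0, "rz": 0, "dx": 0, "dy": 0, "dz": 0, "gripper": -1},
    {"rx": 0, "ry": 0, "rz": 0, "dx": 0, "dy": 0, "dz": 0, "gripper": -1},
  ],
)

```text
clock: 46.45
tcp_pos: [0.5218, 0.0008, 0.131]
orientation: [-3.142, 0.002, -0.004]
contact_force: [0.7, 0.5, -4.6]
grip_width: 0.0434
gripper_force: 62.8
```

```bash
python3 - <<'E'
from h import *
st(); im,_=snap("wrist","pics/w12.png"); H,S,V=cv2.split(cv2.cvtColor(im,cv2.COLOR_BGR2HSV))
m=(H>12)&(H<35)&(S>110)&(V>50)
for c in blobs(m,2000): print(cv2.boundingRect(c))
for row in (240,280,320): x=np.where(m[row,200:360])[0]+200; print(row,x.min(),x.max())
cv2.imwrite("pics/w12c.png",cv2.convertScaleAbs(cv2.resize(im[40:260,180:390],None,fx=2.5,fy=2.5,interpolation=cv2.INTER_CUBIC),alpha=1.4))
E
```

```text
t 46.45 tcp [0.5218 0.0008 0.131 ] yaw -0.09 z [ 0.0023  0.     -1.    ] F [ 0.6653  0.5339 -4.6233] w 0.0434 gf 62.8 j [ 0.    0.39 -0.15  2.02  0.09  0.73 -1.77]
(222, 173, 122, 206)
(0, 0, 101, 95)
240 225 340
280 227 338
320 230 335
```

View pics/w12c.png

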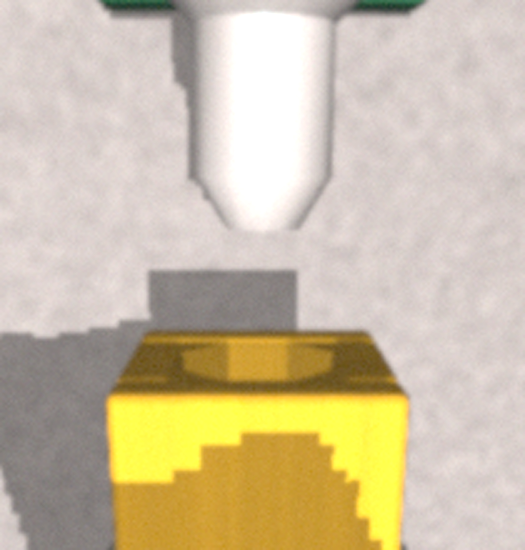

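The long sleeve is held in line with the pin (centre columns 258 and 262 in the crop), and its bore looks narrow. The gauge will decide.

Call:
step_arm(
  moves=[
    {"rx": 0, "ry": 0, "rz": 0, "dx": 0, "dy": -0.2, "dz": 0.4, "gripper": -1},
    {"rx": 0, "ry": 0, "rz": 0, "dx": 8, "dy": 0, "dz": 0, "gripper": -1},
    {"rx": 0, "ry": 0, "rz": 0, "dx": 8, "dy": 0, "dz": 0, "gripper": -1},
    {"rx": 0, "ry": 0, "rz": 0, "dx": 6, "dy": 0, "dz": 0, "gripper": -1},
    {"rx": 0, "ry": 0, "rz": 0, "dx": 6, "dy": 0, "dz": 0, "gripper": -1},
    {"rx": 0, "ry": 0, "rz": 0, "dx": 0, "dy": 0, "dz": 0, "gripper": -1},
  ],
)

```text
clock: 47.25
tcp_pos: [0.5496, 0.0013, 0.1291]
orientation: [-3.142, 0.001, -0.0]
contact_force: [0.8, -0.2, -4.6]
grip_width: 0.0432
gripper_force: 62.8
```

Call:
step_arm(
  moves=[
    {"rx": 0, "ry": 0, "rz": 0, "dx": 5, "dy": 0, "dz": 0, "gripper": -1},
    {"rx": 0, "ry": 0, "rz": 0, "dx": 5, "dy": 0, "dz": 0, "gripper": -1},
    {"rx": 0, "ry": 0, "rz": 0, "dx": 0, "dy": 0, "dz": 0, "gripper": -1},
  ],
)

```text
clock: 47.62
tcp_pos: [0.5596, 0.0013, 0.1293]
orientation: [-3.142, 0.001, -0.001]
contact_force: [0.4, -1.1, -5.1]
grip_width: 0.0434
gripper_force: 62.8
```

Call:
step_arm(
  moves=[
    {"rx": 0, "ry": 0, "rz": 0, "dx": 4, "dy": 0, "dz": 0, "gripper": -1},
    {"rx": 0, "ry": 0, "rz": 0, "dx": 4, "dy": 0, "dz": 0, "gripper": -1},
    {"rx": 0, "ry": 0, "rz": 0, "dx": 0, "dy": 0, "dz": 0, "gripper": -1},
  ],
)

```text
clock: 48.0
tcp_pos: [0.5675, 0.0013, 0.1292]
orientation: [-3.141, 0.001, -0.001]
contact_force: [0.7, 0.1, -4.9]
grip_width: 0.0434
gripper_force: 62.8
```

Call:
step_arm(
  moves=[
    {"rx": 0, "ry": 0, "rz": 0, "dx": 2, "dy": 0, "dz": 0, "gripper": -1},
    {"rx": 0, "ry": 0, "rz": 0, "dx": 2, "dy": 0, "dz": 0, "gripper": -1},
    {"rx": 0, "ry": 0, "rz": 0, "dx": 0, "dy": 0, "dz": 0, "gripper": -1},
  ],
)

```text
clock: 48.38
tcp_pos: [0.5712, 0.0013, 0.1292]
orientation: [-3.142, 0.001, -0.0]
contact_force: [0.2, -0.5, -4.6]
grip_width: 0.0433
gripper_force: 62.8
```

Call:
step_arm(
  moves=[
    {"rx": 0, "ry": 0, "rz": 0, "dx": 2, "dy": 0, "dz": -0.8, "gripper": -1},
    {"rx": 0, "ry": 0, "rz": 0, "dx": 2, "dy": 0, "dz": 0, "gripper": -1},
    {"rx": 0, "ry": 0, "rz": 0, "dx": 0, "dy": 0, "dz": 0, "gripper": -1},
  ],
)

```text
clock: 48.75
tcp_pos: [0.5747, 0.001, 0.1298]
orientation: [3.141, -0.001, -0.001]
contact_force: [-1.7, -0.9, -3.3]
grip_width: 0.0432
gripper_force: 63.0
```

Call:
step_arm(
  moves=[
    {"rx": 0, "ry": 0, "rz": 0, "dx": 2, "dy": 0, "dz": 0, "gripper": -1},
    {"rx": 0, "ry": 0, "rz": 0, "dx": 2, "dy": 0, "dz": 0, "gripper": -1},
    {"rx": 0, "ry": 0, "rz": 0, "dx": 0, "dy": 0, "dz": 0, "gripper": -1},
  ],
)

```text
clock: 49.12
tcp_pos: [0.5754, 0.0009, 0.1295]
orientation: [3.141, -0.002, -0.012]
contact_force: [-13.0, -1.3, 4.3]
grip_width: 0.0436
gripper_force: 64.4
```

Call:
step_arm(
  moves=[
    {"rx": 0, "ry": 0, "rz": 0, "dx": -8, "dy": 0, "dz": 0, "gripper": -1},
    {"rx": 0, "ry": 0, "rz": 0, "dx": -12, "dy": 0, "dz": 0, "gripper": -1},
    {"rx": 0, "ry": 0, "rz": 0, "dx": -20, "dy": 0, "dz": 0, "gripper": -1},
    {"rx": 0, "ry": 0, "rz": 0, "dx": -20, "dy": 0, "dz": 0, "gripper": -1},
    {"rx": 0, "ry": 0, "rz": 0, "dx": -10, "dy": 0, "dz": -5, "gripper": -1},
    {"rx": 0, "ry": 0, "rz": 0, "dx": 0, "dy": 0, "dz": -40, "gripper": -1},
    {"rx": 0, "ry": 0, "rz": 0, "dx": 0, "dy": 0, "dz": -40, "gripper": -1},
    {"rx": 0, "ry": 0, "rz": 0, "dx": 20, "dy": -41, "dz": 0, "gripper": -1},
    {"rx": 0, "ry": 0, "rz": 0, "dx": 24, "dy": -41, "dz": 0, "gripper": -1},
    {"rx": 0, "ry": 0, "rz": 0, "dx": 24, "dy": -41, "dz": 0, "gripper": -1},
    {"rx": 0, "ry": 0, "rz": 0, "dx": 24, "dy": -41, "dz": 0, "gripper": -1},
    {"rx": 0, "ry": 0, "rz": 0, "dx": 24, "dy": -41, "dz": 0, "gripper": -1},
    {"rx": 0, "ry": 0, "rz": 0, "dx": 24, "dy": -42, "dz": 0, "gripper": -1},
    {"rx": 0, "ry": 0, "rz": 0, "dx": 0, "dy": 0, "dz": 0, "gripper": -1},
    {"rx": 0, "ry": 0, "rz": 0, "dx": 0, "dy": 0, "dz": 45, "gripper": -1},
    {"rx": 0, "ry": 0, "rz": 0, "dx": 0, "dy": 0, "dz": 50, "gripper": -1},
    {"rx": 0, "ry": 0, "rz": 0, "dx": 0, "dy": 0, "dz": 40, "gripper": -1},
    {"rx": 0, "ry": 0, "rz": 0, "dx": 0, "dy": 0, "dz": 28, "gripper": -1},
    {"rx": 0, "ry": 0, "rz": 0, "dx": 0, "dy": 0, "dz": 0, "gripper": -1},
    {"rx": 0, "ry": 0, "rz": 0, "dx": 0, "dy": 0, "dz": 0, "gripper": -1},
  ],
)

```text
clock: 51.62
tcp_pos: [0.6502, 0.2484, 0.0536]
orientation: [-3.141, 0.001, -0.003]
contact_force: [-0.2, -0.2, -4.2]
grip_width: 0.0434
gripper_force: 63.2
```

Call:
step_arm(
  moves=[
    {"rx": 0, "ry": 0, "rz": 0, "dx": 0, "dy": 0, "dz": 10, "gripper": -1},
    {"rx": 0, "ry": 0, "rz": 0, "dx": 0, "dy": 0, "dz": 5, "gripper": -1},
    {"rx": 0, "ry": 0, "rz": 0, "dx": 0, "dy": 0, "dz": 1.5, "gripper": -1},
    {"rx": 0, "ry": 0, "rz": 0, "dx": 0, "dy": 0, "dz": 0, "gripper": -1},
  ],
)

```text
clock: 52.12
tcp_pos: [0.6495, 0.2483, 0.0373]
orientation: [-3.142, 0.001, -0.001]
contact_force: [-4.2, -2.4, 5.9]
grip_width: 0.0431
gripper_force: 64.9
```

Seated. I release, retreat upwards and clear of everything, and take a final look.

Call:
step_arm(
  moves=[
    {"rx": 0, "ry": 0, "rz": 0, "dx": 0, "dy": 0, "dz": -0.5, "gripper": 1},
    {"rx": 0, "ry": 0, "rz": 0, "dx": 0, "dy": 0, "dz": 0, "gripper": 1},
    {"rx": 0, "ry": 0, "rz": 0, "dx": 0, "dy": 0, "dz": 0, "gripper": 1},
    {"rx": 0, "ry": 0, "rz": 0, "dx": 0, "dy": 0, "dz": 0, "gripper": 1},
    {"rx": 0, "ry": 0, "rz": 0, "dx": 0, "dy": 0, "dz": -30, "gripper": 1},
    {"rx": 0, "ry": 0, "rz": 0, "dx": 0, "dy": 0, "dz": -50, "gripper": 1},
    {"rx": 0, "ry": 0, "rz": 0, "dx": 0, "dy": 0, "dz": -50, "gripper": 1},
    {"rx": 0, "ry": 0, "rz": 0, "dx": 0, "dy": 0, "dz": -50, "gripper": 1},
    {"rx": 0, "ry": 0, "rz": 0, "dx": -10, "dy": 20, "dz": -50, "gripper": 1},
    {"rx": 0, "ry": 0, "rz": 0, "dx": -20, "dy": 20, "dz": -50, "gripper": 1},
    {"rx": 0, "ry": 0, "rz": 0, "dx": -20, "dy": 20, "dz": -30, "gripper": 1},
    {"rx": 0, "ry": 0, "rz": 0, "dx": 0, "dy": 0, "dz": 0, "gripper": 1},
    {"rx": 0, "ry": 0, "rz": 0, "dx": 0, "dy": 0, "dz": 0, "gripper": 1},
    {"rx": 0, "ry": 0, "rz": 0, "dx": 0, "dy": 0, "dz": 0, "gripper": 1},
  ],
)

```text
clock: 53.88
tcp_pos: [0.5988, 0.1888, 0.3441]
orientation: [3.141, 0.001, -0.004]
contact_force: [0.0, 0.3, 0.3]
grip_width: 0.0855
gripper_force: 0.0
```

```bash
python3 - <<'E'
from h import *
st(); snap("wrist","pics/w13.png")
E
```

```text
t 53.88 tcp [0.5988 0.1888 0.3441] yaw 0.02 z [-0.0027 -0.0007 -1.    ] F [0.0144 0.2501 0.3215] w 0.0855 gf 0.0 j [-0.24  0.34 -0.21  1.55  0.08  1.26 -2.04]
```

View pics/w13.png

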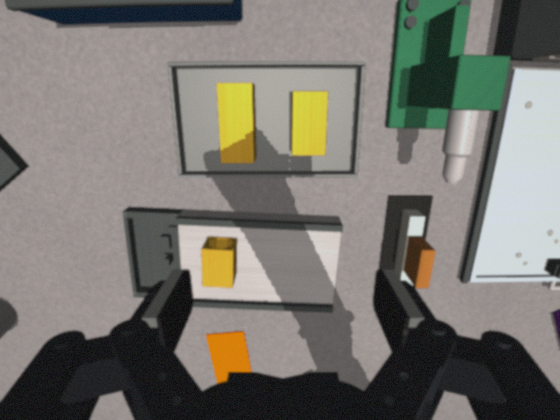

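The final picture shows the long (236,123) and middle (309,124) sleeves lying in the reject tray. The short sleeve (219,262) lies on the clean plate, the chips are in the trough (168,245), and the scraper stands on its mat (412,248). I hand it in.

```bash
python3 -c "
from bench import r
print(r.hand_in())"
```

```text
the job is handed in; nothing more can be done
None
```

I wiped all three chips into the trough and stood the scraper back on its mat; the short sleeve reached the shoulder and lies on the plate, the middle and long ones stopped at the step and lie in the reject tray, and the job is handed in (no verdict was returned).

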